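# Set a beading station ready for the next class

### The job

Make this beading station ready for the next class: raise the lid of the bead case and tilt it back like a laptop screen, about 110 degrees open (20 degrees past upright), then put every bead jar from the table into the case, one jar to a pocket, standing upright on the pocket's floor. Nest the three empty wooden bowls in one another by size, each standing level on the floor of the next larger one, and leave the glue gun, the tape roll and the clutch bags where they lie.

Things in the scene. Friction and masses are not known exactly. Their poses are not given: they have to be found in the camera images.
- case: bead case, fixed: pale wood, 118 x 230 mm, base 30 mm high. Origin: middle of its underside; x points from the latch side to the hinge side, y along the hinge, z up. 2 x 4 pockets, 52 x 52 mm inside, 25 mm deep, floors 5 mm above the table, centres at x = -28, 28 and y = -84, -28, 28, 84 mm; partitions 4 mm thick, as high as the walls. One or two pockets hold a jar from the start
- lid (a joint): the case lid's opening angle, rad: 0 shut, 1.57 upright, 1.92 = 110 degrees (leaning 20 back), stop at 2.5. Stiff hinge: it stays where it is left and takes 3 to 5 N at the tab to move. The lid is a 22 mm deep shell, 118 mm from hinge to free edge, 230 mm wide, a bead chart inside. Starts shut or up to 0.3 ajar
- lid_hinge (a point): middle of the lid's hinge line, on the top edge of the case's hinge-side wall, 30 mm above the table; the line runs along the case's y. Its axes turn with the lid and are the case's when it is shut
- lid_tab (a point): where to hold the lid's brass pull tab: 144 mm from the hinge line, 6 mm above the rim plane (36 mm above the table when shut). The tab stands out 36 mm from the middle of the lid's free edge, in its plane (118 to 154 mm from the hinge), 22 mm wide along the hinge direction, 8 mm thick. Pinched across its width it turns between the fingers as the lid swings
- jar1: a bead jar: clear plastic with a white screw cap, a plain cylinder 40 mm in diameter and 38 mm high in all (cap: the top 11 mm, same width), about 50 g, standing upright on the table at the start. Origin: middle of its underside, z up its axis. May be absent
- jar2: a bead jar: clear plastic with a white screw cap, a plain cylinder 40 mm in diameter and 38 mm high in all (cap: the top 11 mm, same width), about 50 g, standing upright on the table at the start. Origin: middle of its underside, z up its axis. May be absent
- jar3: a bead jar: clear plastic with a white screw cap, a plain cylinder 40 mm in diameter and 38 mm high in all (cap: the top 11 mm, same width), about 50 g, standing upright on the table at the start. Origin: middle of its underside, z up its axis. May be absent
- jar4: a bead jar: clear plastic with a white screw cap, a plain cylinder 40 mm in diameter and 38 mm high in all (cap: the top 11 mm, same width), about 50 g, standing upright on the table at the start. Origin: middle of its underside, z up its axis. May be absent
- jar5: a bead jar: clear plastic with a white screw cap, a plain cylinder 40 mm in diameter and 38 mm high in all (cap: the top 11 mm, same width), about 50 g, standing upright on the table at the start. Origin: middle of its underside, z up its axis. May be absent
- jar6: a bead jar: clear plastic with a white screw cap, a plain cylinder 40 mm in diameter and 38 mm high in all (cap: the top 11 mm, same width), about 50 g, standing upright on the table at the start. Origin: middle of its underside, z up its axis. May be absent
- jar7: a bead jar: clear plastic with a white screw cap, a plain cylinder 40 mm in diameter and 38 mm high in all (cap: the top 11 mm, same width), about 50 g, standing upright in a pocket of the case at the start (in the way: another pocket must be used). Origin: middle of its underside, z up its axis. May be absent
- jar8: a bead jar: clear plastic with a white screw cap, a plain cylinder 40 mm in diameter and 38 mm high in all (cap: the top 11 mm, same width), about 50 g, standing upright in a pocket of the case at the start (in the way: another pocket must be used). Origin: middle of its underside, z up its axis. May be absent
- bowl_large: the largest of three empty turned wooden bowls: outer rim diameter 168 mm, 54 mm high, wall 8 mm thick, nearly vertical over its upper 30 mm, inner floor 16 mm above its underside, about 350 g. Origin: middle of its underside, z up. It can be lifted by pinching its wall at the rim
- bowl_medium: the middle of three empty turned wooden bowls: outer rim diameter 136 mm, 50 mm high, wall 8 mm thick, nearly vertical over its upper 30 mm, inner floor 14 mm above its underside, about 220 g; standing on the large bowl's floor its rim is 12 mm above the large rim. Origin: middle of its underside, z up. It can be lifted by pinching its wall at the rim
- bowl_small: the smallest of three empty turned wooden bowls: outer rim diameter 104 mm, 46 mm high, wall 8 mm thick, nearly vertical over its upper 30 mm, inner floor 12 mm above its underside, about 130 g; standing on the middle bowl's floor its rim is 10 mm above the middle rim. Origin: middle of its underside, z up. It can be lifted by pinching its wall at the rim
- glue_gun: bystander: a black hot glue gun lying on the table, about 130 x 110 x 34 mm, origin under its barrel
- tape_roll: bystander: a brown roll of tape lying flat, 100 mm in diameter, 24 mm high, origin at the middle of its underside
- clutches: bystander: two woven clutch bags lying flat on one another, 120 x 200 x 42 mm, origin at the middle of their underside
There are look-alikes about, which are no part of the job. Leave any purple look-alike of the bowl_medium alone. Leave any purple look-alike of the jar4 alone.

How it is judged:
By the outcome, as a careful person would: the job done as asked, in the order asked, and still so for the second after the job is handed in, with the robot touching nothing.
Of jar1, jar2, jar3, jar4, jar5, jar6 only 4 to 6 are there at a start; the rules pass over those that are not, and their reading is None.
Of jar7, jar8 only 1 to 2 are there at a start; the rules pass over those that are not, and their reading is None.
At some moment in a run one of jar1, jar2, jar3, jar4, jar5, jar6, bowl_medium, bowl_small may be knocked a few centimetres aside while the robot is not near it.
It also fails if it takes over 200 s, if anything falls off the work surface, if the arm or the gripper's body presses on something with over 40 N, if the wrist force passes 120 N, or if a joint passes its speed limit or range.

### The arm

A 6-joint arm with a two-finger parallel gripper is mounted at the origin on the work surface. World frame = base frame: x ahead of the robot, y to its left, z up, the work surface at z = 0. Lengths are in mm, angles in rad, forces in N, time in s.
With the tool pointing down it reaches from about 275 to 750 mm from the base axis. Payload 10.2 kg.
Tool frame: the origin (TCP) lies at the very end of the fingers, on their centre line; the grasp point (between the pads) lies 19 mm behind it (ctrl.tcp_to_grasp is the distance from the TCP to the grasp point, in mm); z points along the fingers, y is the direction in which the jaws open and shut (so a half turn about z gives the same grasp; the last joint's range is limited). The gripper opens to 85 mm and grips with 20 to 120 N. Pads are 22 mm wide; open, the fingers measure 114 mm over their backs; the gripper's body (76 mm by 85 mm) begins 54 mm behind the grasp point. The pads swing forward as they close: fully open they stand 13 mm farther back than shut.
Start: joints at [-1.44, 0.313, 1.498, -0, 1.331, -0.223], TCP at [181.882, -492.494, 231.294] pointing down, gripper open.
Joint ranges: [-2.94, 2.94], [-0.97, 2.17], [0.19, 2.56], [-1.23, 4.37], [0.02, 3.11], [-2.88, 2.88]. Speed limits (rad/s): [2.39, 2.39, 3.01, 3.14, 3.14, 3.14].

### API

Orientations are given as a unit quaternion [w, x, y, z].
In Python, from rig import ctrl, cams, job gives the robot as it stands. The module is installed in compiled form; this text tells all that it offers.
- The arm moves only by the tool drive_tool, never from a script. Its arguments are lists of equal length, an entry for each row: "gripper": the opening, from 0 (shut) to 1 (fully open); "dp": the shift along the tool's x, y, z normalised to -1 to 1, where 1 is 0.2 m, a list of three; "twist": the turn about the tool's z normalised to -1 to 1, where 1 is 90 degrees. In form: {"gripper": [gripper, ...], "dp": [[tx, ty, tz], ...], "twist": [twist, ...]}. A call has 1 to 20 rows; each row is the pose to reach, as a shift and turn from the pose commanded when the call began, along the tool's axes at that moment; what a row does not reach only later rows make up. A row lasts 1/10 s, in which the tool goes at most 50 mm and 8.59 degrees, less where a joint would pass 70% of its speed; a pose out of reach is approached as far as the arm can. A call with a number of a shift or a turn outside -1 to 1 is refused whole. A call with a gripper value outside its range is refused whole. The fingers move at their own pace and stop on an object; "newtons" is the grip in N (left out, the last holds). Time passes only in rows, so rows that repeat a pose let the fingers close. It gives the time, the measured TCP pose, the force and the opening at its end, in the units of the state.
- ctrl.sense(): the state, without advancing time (a new reading comes with each control period).
- cams.capture(name): name is "scene" or "top" or "wrist"; returns a dict with "pixels" (420x560x3 uint8, red, green, blue), "camera_matrix" (3x3 intrinsics, pixels), "k1" (the pictures are not rectified: a ray, as slopes to the right and down, at radius r is drawn at 1 + k1 r^2 times it, then the intrinsics apply), "xyz" and "orientation" of the camera in the world; the wrist camera has in their place "hand_eye" (4x4, takes a point from camera to tool coordinates, whose origin is the TCP and whose axes are the flange's). Camera axes: x right, y down, z forward; pixel columns grow to the right and rows downward; lengths in mm; the calibration is good to about 2 mm. A picture is of the moment at which its call begins: read the wrist's pose just before it. There is no depth.
- job.finish_job(): hands the job in, once; it reports no verdict.
The state is a dict: "time_s": time; "joints": joint angles; "dq": joint speeds; "tau": joint torques, N m; "eef_pos": TCP position; "ee_rot": TCP orientation; "force": force on the tool from outside, world axes, zero at the start; "wrist_torque": the same for the moment, N m; "grip_width": opening from 0.0 (shut) to 1.0 (fully open).
Only numpy, scipy, OpenCV 4.12 (cv2) and the standard library are available. Lean on these libraries where they do the work, as an engineer would, in place of code of your own. Each camera call takes 0.05 s, during which the arm holds its last target.

## Working session

There is one attempt and no reset: what is moved stays moved. The work goes in short steps, Python scripts to look and compute and a tool call to move; the robot and the scene stay as the last step left them, time stands still between calls to the robot, and variables do not carry over. Pictures are saved under pics/ and viewed, and the job is handed in when it is done.

Besides the shell and the picture viewer there is one more tool, called in YAML: its name, and indented under it one key for each argument. drive_tool: Moves the arm, as the interface text tells. Scaled input: -1 to 1 covers 0.2 m each way for a shift and 90 degrees each way for a turn. Its arguments: {"type":"object","properties":{"gripper":{"type":"array","items":{"type":"number"}},"dp":{"type":"array","items":{"type":"array","items":{"type":"number"}}},"twist":{"type":"array","items":{"type":"number"}},"newtons":{"type":"number"}},"required":["gripper","dp","twist"]}

```bash
mkdir -p pics
cat > h.py <<'E'
import numpy as np, cv2, json
from rig import ctrl, cams, job
from scipy.spatial.transform import Rotation as R
def rot(q): return R.from_quat([q[1],q[2],q[3],q[0]]).as_matrix()
def snap(name,fn=None):
    s=ctrl.sense(); c=cams.capture(name)
    K=np.array(c["camera_matrix"])
    if name=="wrist":
        T=np.eye(4); T[:3,:3]=rot(s["ee_rot"]); T[:3,3]=s["eef_pos"]
        T=T@np.array(c["hand_eye"])
    else:
        T=np.eye(4); T[:3,:3]=rot(c["orientation"]); T[:3,3]=c["xyz"]
    c["T"]=T
    if fn:
        cv2.imwrite("pics/"+fn+".png",c["pixels"][:,:,::-1])
        np.savez("pics/"+fn+".npz",K=K,T=T,k1=c["k1"],px=c["pixels"])
    return c
def load(fn):
    d=np.load("pics/"+fn+".npz"); return dict(camera_matrix=d["K"],T=d["T"],k1=float(d["k1"]),pixels=d["px"])
def proj(c,P):
    P=np.atleast_2d(P).astype(float); T=c["T"]; K=np.array(c["camera_matrix"])
    p=(P-T[:3,3])@T[:3,:3]; n=p[:,:2]/p[:,2:]; r2=(n**2).sum(1,keepdims=True)
    n=n*(1+c["k1"]*r2)
    return n@K[:2,:2].T+K[:2,2]
def unproj(c,uv,z):
    uv=np.atleast_2d(uv).astype(float); K=np.array(c["camera_matrix"]); T=c["T"]
    d=(uv-K[:2,2])@np.linalg.inv(K[:2,:2]).T
    n=d.copy()
    for _ in range(30): n=d/(1+c["k1"]*(n**2).sum(1,keepdims=True))
    ray=np.c_[n,np.ones(len(n))]@T[:3,:3].T
    t=(z-T[2,3])/ray[:,2:]
    return T[:3,3]+t*ray
def st():
    s=ctrl.sense(); 
    for k in ("time_s","joints","eef_pos","ee_rot","force","grip_width"): print(k,np.round(s[k],4))
    Rm=rot(s["ee_rot"]); print("toolx",Rm[:,0].round(3),"y",Rm[:,1].round(3),"z",Rm[:,2].round(3))
    return s
E
python3 - <<'E'
from h import *
st()
for n in("scene","top","wrist"):
    c=snap(n,n+"0"); print(n,c["T"].round(3),np.array(c["camera_matrix"]).round(1),c["k1"])
E
```

```text
time_s 0.0
joints [-1.4404  0.3134  1.4984 -0.      1.331  -0.2234]
eef_pos [ 181.8247 -492.2265  230.7367]
ee_rot [-7.000e-04  9.844e-01  1.760e-01  0.000e+00]
force [ 0.7658 -0.0387  0.4875]
grip_width 0.9988
toolx [0.938 0.346 0.   ] y [ 0.346 -0.938 -0.001] z [-0.     0.001 -1.   ]
scene [[ 5.080000e-01  6.730000e-01 -5.380000e-01  1.326377e+03]
 [ 8.610000e-01 -4.070000e-01  3.050000e-01 -5.417270e+02]
 [-1.400000e-02 -6.180000e-01 -7.860000e-01  1.170087e+03]
 [ 0.000000e+00  0.000000e+00  0.000000e+00  1.000000e+00]] [[523.2   0.  274.8]
 [  0.  523.2 213. ]
 [  0.    0.    1. ]] 0.06237332773464811
top [[-2.00000e-02 -9.90000e-01  1.39000e-01  3.79147e+02]
 [-1.00000e+00  2.20000e-02  1.10000e-02 -1.38606e+02]
 [-1.40000e-02 -1.39000e-01 -9.90000e-01  1.36862e+03]
 [ 0.00000e+00  0.00000e+00  0.00000e+00  1.00000e+00]] [[441.8   0.  268. ]
 [  0.  441.8 210. ]
 [  0.    0.    1. ]] -0.07946070143065287
wrist [[ 3.46000e-01 -8.95000e-01 -2.81000e-01  2.53557e+02]
 [-9.38000e-01 -3.31000e-01 -1.02000e-01 -4.66390e+02]
 [-2.00000e-03  2.99000e-01 -9.54000e-01  3.73438e+02]
 [ 0.00000e+00  0.00000e+00  0.00000e+00  1.00000e+00]] [[300.8   0.  278.4]
 [  0.  300.8 212.6]
 [  0.    0.    1. ]] 0.013111174328319685
```

View pics/top0.png

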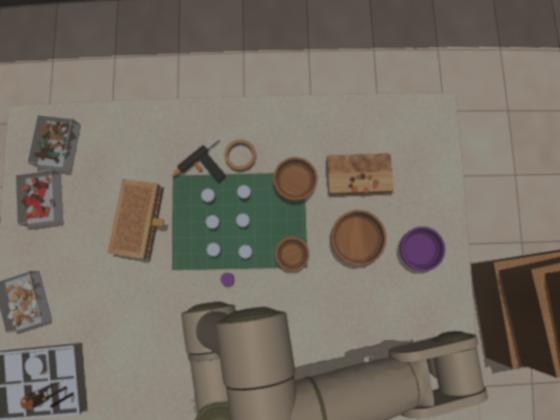

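View pics/scene0.png

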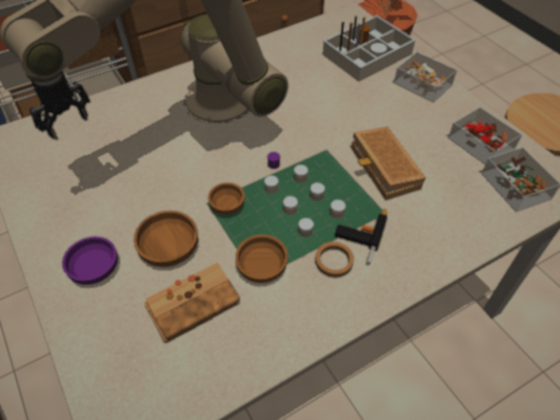

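View pics/wrist0.png

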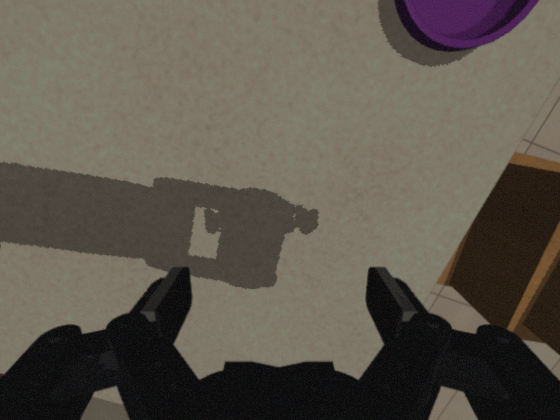

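The top view shows six white-capped jars on the mat at (208,196), (244,192), (212,222), (243,220), (213,250) and (245,252). The purple jar look-alike is at (228,280).

The bowls are large (358,238), medium (295,180) and small (292,254), and the purple bowl look-alike is at (422,249). The case is at (136,219) with its tab at (158,223). I'll measure next.

Run:
```python
from h import *
t=load("top0"); s=load("scene0")
img=t["pixels"]; hsv=cv2.cvtColor(img,cv2.COLOR_RGB2HSV)
# white caps on the mat
def caps(c,box,zz):
    im=c["pixels"]; hs=cv2.cvtColor(im,cv2.COLOR_RGB2HSV)
    m=((hs[...,1]<60)&(hs[...,2]>130)).astype(np.uint8)
    M=np.zeros_like(m); x0,y0,x1,y1=box; M[y0:y1,x0:x1]=m[y0:y1,x0:x1]
    n,l,stt,cen=cv2.connectedComponentsWithStats(M)
    for i in range(1,n):
        if 30<stt[i,4]<900: print(cen[i].round(1),stt[i],unproj(c,cen[i],zz)[0].round(1))
print("top");caps(t,(180,180,300,265),38)
print("scene");caps(s,(225,160,370,250),36)
cv2.imwrite("pics/c1.png",cv2.resize(img[165:275,95:315],None,fx=3.6,fy=3.6,interpolation=cv2.INTER_CUBIC)[:,:,::-1])
cv2.imwrite("pics/c2.png",cv2.resize(s["pixels"][115:275,250:450],None,fx=3.7,fy=3.7,interpolation=cv2.INTER_CUBIC)[:,:,::-1])
for n,p,z in(("L",(358,238),54),("M",(295,180),50),("S",(292,254),46),("tab",(158,223),40),("PJ",(228,280),38),("clutch",(360,174),42)): print(n,unproj(t,p,z).round(1))
```

```text
top
[243.5 191. ] [238 186  12  11 109] [626.5 -49.9  38. ]
[207.4 194.6] [202 189  12  12 114] [618.1  60.9  38. ]
[242.4 219.6] [237 214  12  12 116] [538.5 -45.6  38. ]
[211.8 221.3] [206 216  12  12 112] [535.3  47.7  38. ]
[212.8 249. ] [207 244  12  11 113] [451.  45.  38.]
[244.8 251.2] [239 246  12  12 116] [442.7 -51.6  38. ]
scene
[356.4 173.1] [338 160  32  35 403] [546.3 177.5  36. ]
[300.6 169.4] [294 165  14  10 104] [449.2  46.5  36. ]
[317.1 187.5] [311 183  14  10 112] [533.5  49.1  36. ]
[290.  201.2] [283 196  15  11 123] [536.5 -43.8  36. ]
[337.6 204.8] [331 200  14  11 123] [616.4  62.6  36. ]
[305.7 223.4] [299 218  15  12 138] [625.  -48.1  36. ]
[228.4 243.6] [225 233  11  17 103] [ 575.5 -258.7   36. ]
[353.1 245.1] [335 239  34  11 132] [749.   19.6  36. ]
L [[ 473.7 -390.6   54. ]]
M [[ 654.8 -208.    50. ]]
S [[ 431.  -192.9   46. ]]
tab [[533.3 212.4  40. ]]
PJ [[ 3.577e+02 -1.000e-01  3.800e+01]]
clutch [[ 671.  -408.6   42. ]]
```

View pics/c1.png

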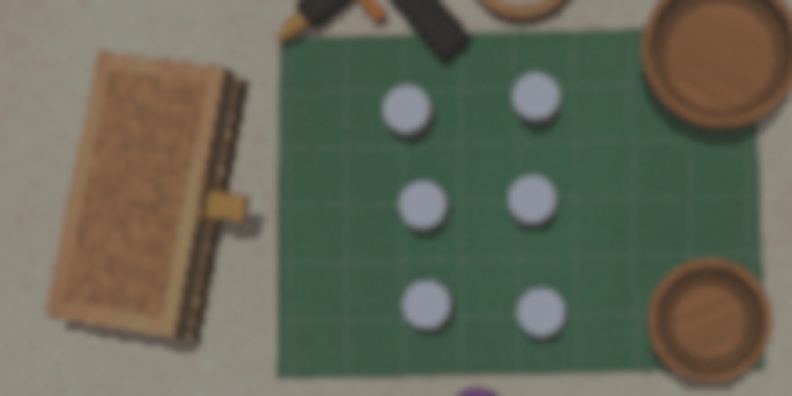

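View pics/c2.png

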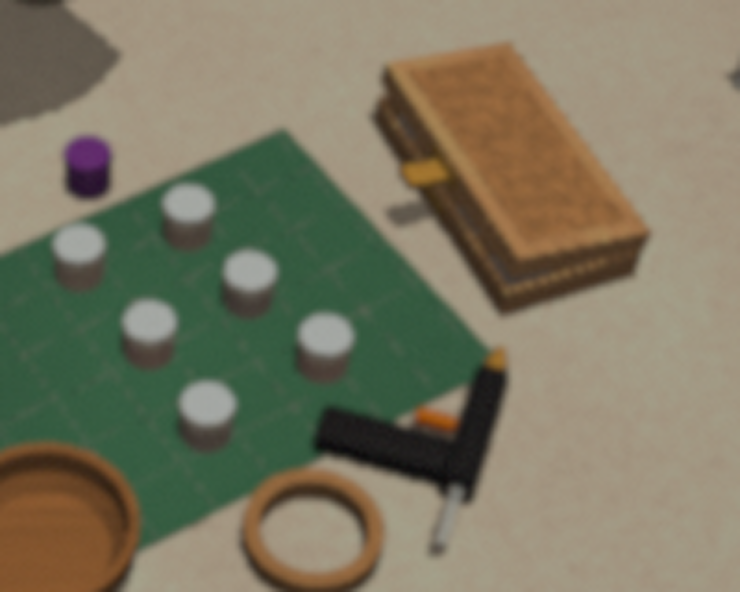

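```bash
cat > fit.py <<'E'
from h import *
from scipy.optimize import least_squares
t=load("top0"); s=load("scene0")
def pt(p,k,r,y,h):
    cx,cy,yaw,th=p
    if k=="lid": x=59-r*np.cos(th)+h*np.sin(th); z=30+r*np.sin(th)+h*np.cos(th)
    else: x=r; z=h
    c,sn=np.cos(yaw),np.sin(yaw)
    return np.array([cx+c*x-sn*y,cy+sn*x+c*y,z])
T=lambda u,v:(95+u/3.6-.36,165+v/3.6-.36)
S=lambda u,v:(250+u/3.7-.36,115+v/3.7-.36)
obs=[(t,T(100,55),"lid",0,-115,22),(t,T(50,315),"lid",0,115,22),(t,T(228,70),"lid",118,-115,22),(t,T(175,338),"lid",118,115,22),
(t,T(245,82),"b",-59,-115,30),(t,T(192,347),"b",-59,115,30),(t,T(246,206),"lid",154,0,10),
(s,S(385,65),"lid",118,115,22),(s,S(513,43),"lid",0,115,22),(s,S(648,235),"lid",0,-115,22),(s,S(520,262),"lid",118,-115,22),(s,S(376,110),"b",-59,115,30),(s,S(503,312),"b",-59,-115,0)]
f=lambda p:np.concatenate([(proj(c,pt(p,k,r,y,h))[0]-uv) for c,uv,k,r,y,h in obs])
if __name__=="__main__":
    r=least_squares(f,[530,270,1.6,.2],loss="soft_l1"); print(r.x.round(4),np.degrees(r.x[2:]).round(1)); print(f(r.x).reshape(-1,2).round(1))
    print("tab",pt(r.x,"lid",144,0,6).round(1))
    print("tab110",pt([*r.x[:3],1.92],"lid",144,0,6).round(1))
E
python3 fit.py
```

```text
[5.482564e+02 2.830673e+02 1.391400e+00 1.227000e-01] [79.7  7. ]
[[-0.1 -1.5]
 [-1.4  0.1]
 [-0.2 -0.9]
 [-0.2 -0. ]
 [-0.8 -1.7]
 [-0.3 -2. ]
 [ 0.1  0.8]
 [-0.6 -0.2]
 [-1.2 -0.3]
 [ 0.5 -0.7]
 [-1.2 -0.1]
 [-0.5 -3.3]
 [-1.4  1.9]]
tab [533.4 201.2  53.6]
tab110 [568.6 395.1 163.3]
```

drive_tool:
  gripper: [1,1,1,1,1,1,1]
  dp:
    - [0.16,-0.15,0]
    - [0.32,-0.3,0]
    - [0.48,-0.46,0]
    - [0.64,-0.61,0]
    - [0.8,-0.76,0]
    - [0.96,-0.91,0]
    - [0.96,-0.91,0]
  twist: [0,0,0,0,0,0,0]

```text
time_s: 0.85
eef_pos: [300.2, -251.6, 231.4]
ee_rot: [-0.0, 0.984, 0.178, 0.0]
force: [-0.1, -0.4, -0.0]
grip_width: 1.0
```

drive_tool:
  gripper: [1,1,1,1,1,1,1]
  dp:
    - [0.16,-0.15,0]
    - [0.32,-0.3,0]
    - [0.48,-0.46,0]
    - [0.64,-0.61,0]
    - [0.8,-0.76,0]
    - [0.96,-0.91,0]
    - [0.96,-0.91,0]
  twist: [0,0,0,0,0,0,0]

```text
time_s: 1.55
eef_pos: [417.1, -14.6, 231.1]
ee_rot: [-0.0, 0.984, 0.179, 0.0]
force: [0.4, -0.6, -0.5]
grip_width: 0.998
```

drive_tool:
  gripper: [1,1,1,1,1,1,1,1,1]
  dp:
    - [0.16,-0.15,0]
    - [0.32,-0.3,0]
    - [0.48,-0.46,0]
    - [0.64,-0.61,0]
    - [0.8,-0.76,0]
    - [0.96,-0.91,0]
    - [0.96,-0.91,0]
    - [0.96,-0.91,0]
    - [0.96,-0.91,0]
  twist: [-0.09,-0.18,-0.27,-0.36,-0.45,-0.54,-0.63,-0.66,-0.66]

```text
time_s: 2.45
eef_pos: [533.4, 218.4, 230.8]
ee_rot: [-0.0, 0.768, 0.64, -0.0]
force: [-0.9, 0.3, -0.4]
grip_width: 0.996
```

Run:
```python
from h import *
st(); snap("wrist","w1")
```

```text
time_s 2.45
joints [ 1.8560e-01  4.2790e-01  1.3359e+00 -2.0000e-04  1.3786e+00  3.6620e-01]
eef_pos [533.3942 218.4404 230.8025]
ee_rot [-1.000e-04  7.680e-01  6.405e-01 -4.000e-04]
force [-0.8835  0.3213 -0.4415]
grip_width 0.9963
toolx [ 0.18   0.984 -0.001] y [ 0.984 -0.18  -0.001] z [-0.001 -0.    -1.   ]
```

View pics/w1.png

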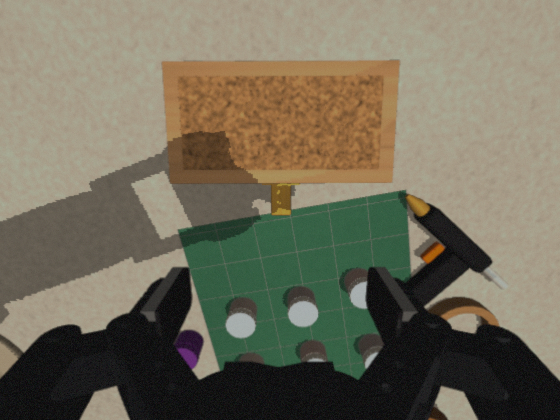

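```bash
cat > fit2.py <<'E'
from fit import *
w=load("w1")
obsw=[(w,(163,61),"lid",0,115,22),(w,(399.5,60.5),"lid",0,-115,22),(w,(392.5,182.5),"lid",118,-115,22),(w,(170,184),"lid",118,115,22),(w,(281.5,215),"lid",154,0,10)]
f2=lambda p:np.concatenate([f(p)/1.5,np.concatenate([(proj(c,pt(p,k,r,y,h))[0]-uv) for c,uv,k,r,y,h in obsw])])
r=least_squares(f2,[548,283,1.39,.12],loss="soft_l1"); P=r.x
if __name__=="__main__":
    print(P.round(4),np.degrees(P[2:]).round(1)); print(f2(P).reshape(-1,2).round(1)[-5:])
    f3=lambda p:f2(p)[-10:]
    print(least_squares(f3,P).x)
    print("tab",pt(P,"lid",144,0,6).round(1))
    print("tab110",pt([*P[:3],1.92],"lid",144,0,6).round(1))
E
python3 fit2.py
```

```text
[5.480107e+02 2.836887e+02 1.393400e+00 1.237000e-01] [79.8  7.1]
[[-1.3  0.1]
 [ 1.2 -0.4]
 [-0.1  0.6]
 [ 0.4 -0.2]
 [-0.2  0.4]]
[5.48010783e+02 2.83699244e+02 1.39343948e+00 1.25606751e-01]
tab [533.3 201.8  53.7]
tab110 [568.1 395.8 163.3]
```

drive_tool:
  gripper: [1,1,1,1,1,1,1]
  dp:
    - [-0.08,0.015,0.2]
    - [-0.082,0.015,0.4]
    - [-0.082,0.015,0.6]
    - [-0.082,0.015,0.8]
    - [-0.082,0.015,0.93]
    - [-0.082,0.015,0.975]
    - [-0.082,0.015,0.975]
  twist: [0,0,0,0,0,0,0]

```text
time_s: 3.2
eef_pos: [533.0, 202.0, 35.9]
ee_rot: [-0.0, 0.768, 0.64, -0.001]
force: [0.3, -0.1, -0.1]
grip_width: 1.004
```

Run:
```python
from h import *
st(); snap("wrist","w2")
```

```text
time_s 3.2
joints [ 0.1569  0.6312  1.5654 -0.      0.9463  0.3386]
eef_pos [532.977  202.0331  35.896 ]
ee_rot [-3.000e-04  7.683e-01  6.400e-01 -6.000e-04]
force [ 0.2976 -0.0594 -0.1226]
grip_width 1.0039
toolx [ 0.181  0.984 -0.   ] y [ 0.984 -0.181 -0.001] z [-0.001 -0.    -1.   ]
```

View pics/w2.png

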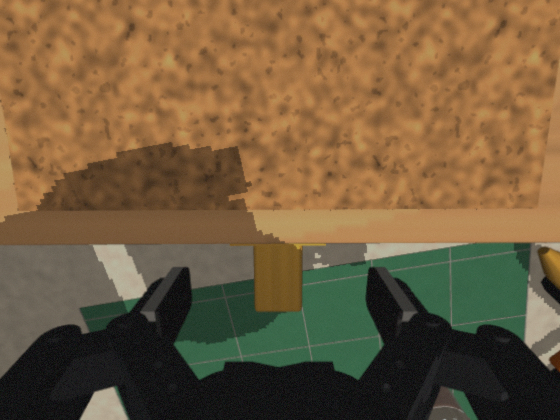

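drive_tool:
  gripper: [0,0,0,0,0,0,0,0]
  dp:
    - [0,0,0]
    - [0,0,0]
    - [0,0,0]
    - [0,0,0]
    - [0,0,0]
    - [0,0,0]
    - [0,0,0]
    - [0,0,0]
  twist: [0,0,0,0,0,0,0,0]
  newtons: 40

```text
time_s: 4.05
eef_pos: [532.8, 202.6, 36.3]
ee_rot: [-0.0, 0.768, 0.641, -0.0]
force: [-4.1, -0.7, 2.2]
grip_width: 0.247
```

Run:
```python
import numpy as np
a=.124
for t in np.linspace(a,1.925,19)[1:]:
    print([round((-144*(np.cos(t)-np.cos(a))+6*(np.sin(t)-np.sin(a)))/200,3),0,round(-(144*(np.sin(t)-np.sin(a))+6*(np.cos(t)-np.cos(a)))/200,3)],end=", ")
```

```text
[np.float64(0.015), 0, np.float64(-0.07)], [np.float64(0.038), 0, np.float64(-0.139)], [np.float64(0.067), 0, np.float64(-0.205)], [np.float64(0.102), 0, np.float64(-0.268)], [np.float64(0.144), 0, np.float64(-0.326)], [np.float64(0.191), 0, np.float64(-0.381)], [np.float64(0.244), 0, np.float64(-0.43)], [np.float64(0.301), 0, np.float64(-0.474)], [np.float64(0.362), 0, np.float64(-0.512)], [np.float64(0.427), 0, np.float64(-0.544)], [np.float64(0.495), 0, np.float64(-0.569)], [np.float64(0.564), 0, np.float64(-0.587)], [np.float64(0.636), 0, np.float64(-0.598)], [np.float64(0.708), 0, np.float64(-0.602)], [np.float64(0.78), 0, np.float64(-0.599)], [np.float64(0.851), 0, np.float64(-0.588)], [np.float64(0.921), 0, np.float64(-0.571)], [np.float64(0.989), 0, np.float64(-0.546)],
```

drive_tool:
  gripper: [0,0,0,0,0,0,0,0,0,0,0,0,0,0,0,0,0,0,0,0]
  dp:
    - [0.015,0,-0.07]
    - [0.038,0,-0.139]
    - [0.067,0,-0.205]
    - [0.102,0,-0.268]
    - [0.144,0,-0.326]
    - [0.191,0,-0.381]
    - [0.244,0,-0.43]
    - [0.301,0,-0.474]
    - [0.362,0,-0.512]
    - [0.427,0,-0.544]
    - [0.495,0,-0.569]
    - [0.564,0,-0.587]
    - [0.636,0,-0.598]
    - [0.708,0,-0.602]
    - [0.78,0,-0.599]
    - [0.851,0,-0.588]
    - [0.921,0,-0.571]
    - [0.989,0,-0.546]
    - [0.989,0,-0.546]
    - [0.989,0,-0.546]
  twist: [0,0,0,0,0,0,0,0,0,0,0,0,0,0,0,0,0,0,0,0]

```text
time_s: 6.05
eef_pos: [567.7, 398.4, 145.2]
ee_rot: [-0.001, 0.768, 0.641, -0.0]
force: [-4.7, 3.2, 2.0]
grip_width: 0.247
```

Run:
```python
from h import *
st(); c=snap("scene","s3"); cv2.imwrite("pics/s3c.png",cv2.resize(c["pixels"][60:260,280:480],None,fx=3,fy=3)[:,:,::-1])
```

```text
time_s 6.05
joints [0.4429 0.7605 1.0144 0.0016 1.3674 0.6218]
eef_pos [567.7384 398.4266 145.2402]
ee_rot [-8.000e-04  7.676e-01  6.410e-01 -1.000e-04]
force [-4.662   3.1774  1.9907]
grip_width 0.247
toolx [0.178 0.984 0.001] y [ 0.984 -0.178 -0.001] z [-0.001  0.001 -1.   ]
```

View pics/s3c.png

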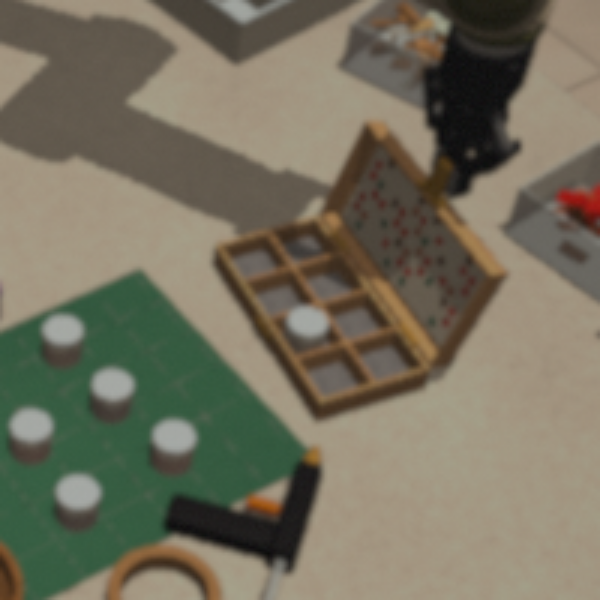

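drive_tool:
  gripper: [0.5,0.5,0.5,0.5,0.5,0.5,0.5,0.5,0.5]
  dp:
    - [0,0,0]
    - [0,0,0]
    - [0,0,0]
    - [0,0,0]
    - [0,0,-0.1]
    - [0,0,-0.3]
    - [-0.3,0,-0.45]
    - [-0.6,0,-0.45]
    - [-0.6,0,-0.45]
  twist: [0,0,0,0,0,0,0,0,0]

```text
time_s: 7.0
eef_pos: [546.8, 276.4, 236.8]
ee_rot: [0.001, 0.768, 0.64, 0.001]
force: [0.2, -0.6, -0.9]
grip_width: 0.498
```

Run:
```python
from h import *
st(); c=snap("scene","s4"); cv2.imwrite("pics/s4c.png",cv2.resize(c["pixels"][80:230,330:480],None,fx=4,fy=4)[:,:,::-1])
c=snap("top","t4"); cv2.imwrite("pics/t4c.png",cv2.resize(c["pixels"][150:290,90:260],None,fx=4,fy=4)[:,:,::-1]); snap("wrist","w4")
```

```text
time_s 7.0
joints [ 2.7730e-01  5.0600e-01  1.2023e+00 -6.0000e-04  1.4316e+00  4.5920e-01]
eef_pos [546.7947 276.3948 236.8169]
ee_rot [7.000e-04 7.684e-01 6.400e-01 7.000e-04]
force [ 0.1597 -0.6265 -0.8516]
grip_width 0.4979
toolx [0.181 0.984 0.   ] y [ 0.984 -0.181  0.002] z [ 0.002 -0.    -1.   ]
```

View pics/s4c.png

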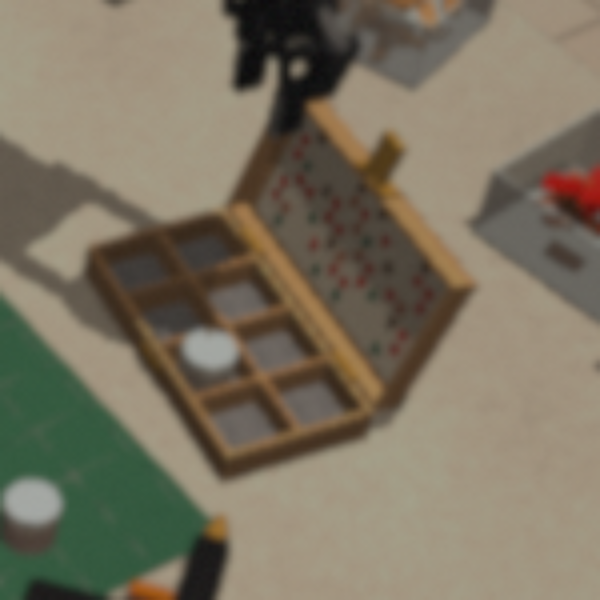

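View pics/t4c.png

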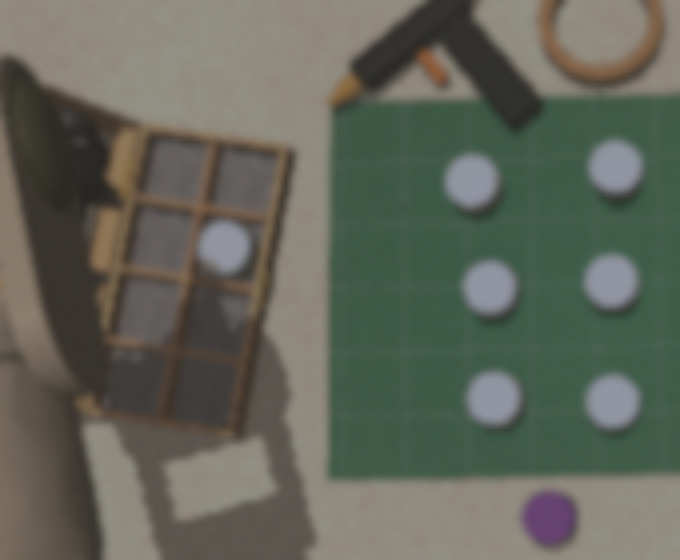

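View pics/w4.png

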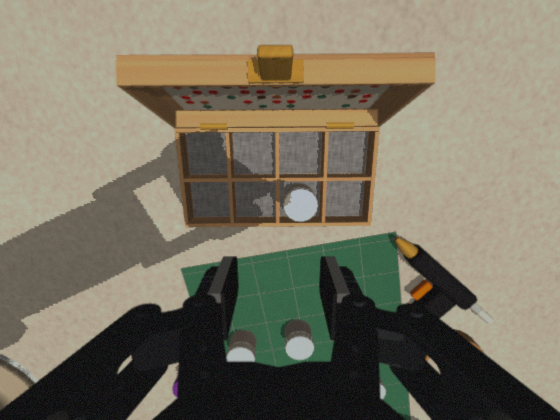

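```bash
cat > fit4.py <<'E'
from fit2 import *
w4=load("w4");s4=load("s4")
Q=lambda u,v:(330+u/4-.4,80+v/4-.4)
o4=[(w4,(117.5,57),"lid",118,115,22),(w4,(120,84.5),"lid",118,115,0),(w4,(434,54),"lid",118,-115,22),(w4,(434,82.5),"lid",118,-115,0),
(w4,(188,226),"b",-59,115,30),(w4,(371,226),"b",-59,-115,30),(w4,(177,129),"b",59,115,30),(w4,(379,127.5),"b",59,-115,30),
(s4,Q(472,288),"lid",118,-115,0),(s4,Q(90,250),"b",-59,115,30),(s4,Q(223,458),"b",-59,-115,30)]
f4=lambda p:np.concatenate([f2(p)*.5,np.concatenate([(proj(c,pt(p if k=="b" else [p[0],p[1],p[2],p[4]],k,r,y,h))[0]-uv) for c,uv,k,r,y,h in o4])]) 
g=lambda p:np.concatenate([.5*f2(p[:4]),np.concatenate([(proj(c,pt([p[0],p[1],p[2],p[4]],k,r,y,h))[0]-uv) for c,uv,k,r,y,h in o4])])
rr=least_squares(g,[*P,1.92],loss="soft_l1"); C=rr.x
if __name__=="__main__":
    print(C.round(4),np.degrees(C[4])); print(g(C).reshape(-1,2)[-11:].round(1))
    for y in(84,28,-28,-84):
        print([pt(C[:4],"b",x,y,5)[:2].round(1).tolist() for x in(-28,28)])
E
python3 fit4.py
```

```text
[5.480697e+02 2.828816e+02 1.394100e+00 1.340000e-01 1.858700e+00] 106.49377613032742
[[-0.5 -2.2]
 [-2.3  1.2]
 [ 2.3 -1.7]
 [ 2.1  0.7]
 [-2.9  2. ]
 [ 0.4  0.6]
 [-2.6 -0.2]
 [ 1.5 -0.3]
 [-5.   0.1]
 [-1.4 -1. ]
 [ 0.5  0. ]]
[[460.5, 270.1], [470.3, 325.2]]
[[515.6, 260.2], [525.4, 315.4]]
[[570.7, 250.4], [580.6, 305.5]]
[[625.8, 240.6], [635.7, 295.7]]
```

Run:
```python
from fit4 import *
im=w4["pixels"][30:250,100:460].copy(); f_=2.2
B=cv2.resize(im,None,fx=f_,fy=f_,interpolation=cv2.INTER_CUBIC)
print("cam",w4["T"][:3,3])
for th,col in((104,(255,0,0)),(110,(0,255,0)),(116,(0,0,255))):
    for h in(0,22):
        q=proj(w4,np.array([pt([548,283.2,1.394,np.radians(th)],"lid",118,y,h) for y in(-115,115)]))
        q=((q-[100,30]+.5)*f_).astype(int); cv2.line(B,tuple(map(int,q[0])),tuple(map(int,q[1])),col,1)
    q=proj(w4,np.array([pt([548,283.2,1.394,np.radians(th)],"lid",154,y,2) for y in(-11,11)]));q=((q-[100,30]+.5)*f_).astype(int); cv2.line(B,tuple(map(int,q[0])),tuple(map(int,q[1])),col,1)
for y in(-84,-28,28,84):
  for x in(-28,28):
    q=proj(w4,np.array([pt(C[:4],"b",x+a,y+b,30) for a,b in((-26,-26),(26,-26),(26,26),(-26,26))]))
    cv2.polylines(B,[((q-[100,30]+.5)*f_).astype(np.int32)],True,(255,255,0),1)
cv2.imwrite("pics/o4.png",B[:,:,::-1])
```

```text
cam [560.77788772 351.17935066 379.40322545]
```

View pics/o4.png

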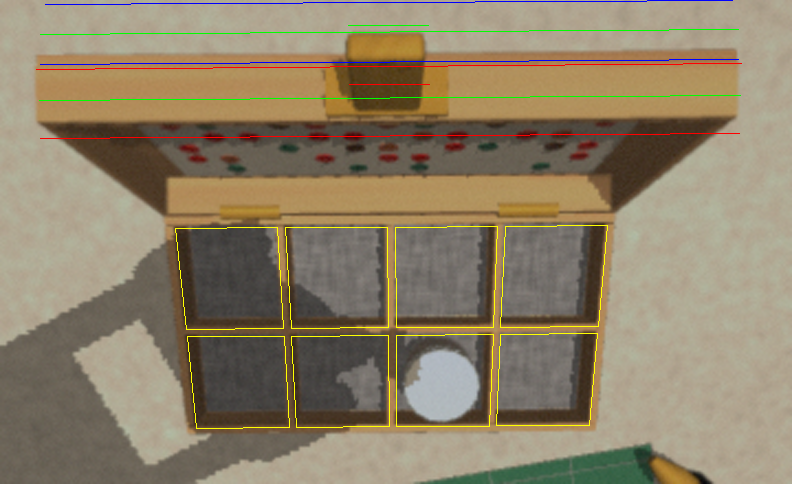

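Run:
```python
from fit4 import *
from fit4 import s4
im=s4["pixels"][90:210,340:460].copy(); f_=5
B=cv2.resize(im,None,fx=f_,fy=f_,interpolation=cv2.INTER_CUBIC)
for th,col in((104,(255,0,0)),(107,(255,255,0)),(110,(0,255,0)),(116,(0,0,255))):
    q=proj(s4,np.array([pt([548,283.2,1.394,np.radians(th)],"lid",118,y,h) for h,y in((0,115),(0,-115),(22,-115),(22,115))]))
    q=((q-[340,90]+.5)*f_).astype(np.int32); cv2.polylines(B,[q],True,col,1)
q=proj(s4,np.array([pt(C[:4],"b",a,b,30) for a,b in((-59,-115),(59,-115),(59,115),(-59,115))]))
cv2.polylines(B,[((q-[340,90]+.5)*f_).astype(np.int32)],True,(255,255,255),1)
cv2.imwrite("pics/o5.png",B[:,:,::-1])
```

```text
(no output)
```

View pics/o5.png

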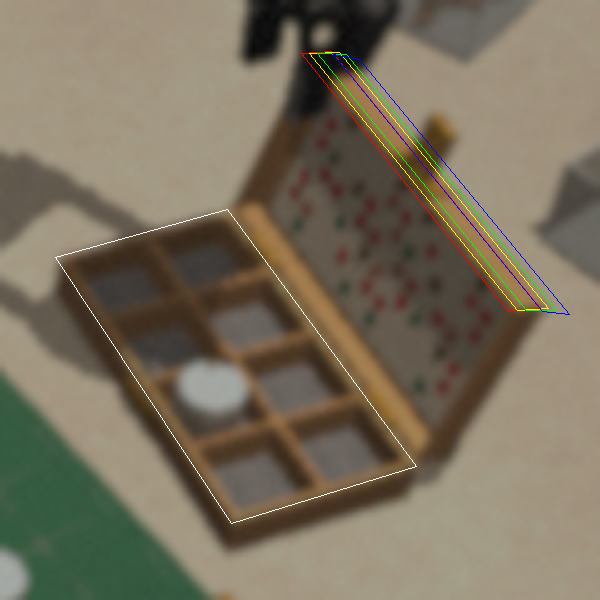

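drive_tool:
  gripper: [0.5,0.5,0.5,0.5,0.5,0.5,0.5,0,0,0,0,0,0]
  dp:
    - [0.25,0,0]
    - [0.5,0,0]
    - [0.561,0,0.1]
    - [0.561,0,0.3]
    - [0.561,0,0.43]
    - [0.561,0,0.444]
    - [0.561,0,0.444]
    - [0.561,0,0.444]
    - [0.561,0,0.444]
    - [0.561,0,0.444]
    - [0.561,0,0.444]
    - [0.561,0,0.444]
    - [0.561,0,0.444]
  twist: [0,0,0,0,0,0,0,0,0,0,0,0,0]
  newtons: 50

```text
time_s: 8.45
eef_pos: [566.4, 390.6, 149.0]
ee_rot: [-0.001, 0.768, 0.641, 0.001]
force: [-7.3, 1.2, 3.8]
grip_width: 0.243
```

Run:
```python
from h import *
st(); snap("wrist","w5")
```

```text
time_s 8.45
joints [0.4332 0.7429 1.0358 0.0019 1.3617 0.6124]
eef_pos [566.3937 390.6288 149.0042]
ee_rot [-0.0008  0.7677  0.6409  0.0008]
force [-7.3203  1.174   3.8023]
grip_width 0.243
toolx [0.179 0.984 0.002] y [ 0.984 -0.179 -0.   ] z [ 0.     0.002 -1.   ]
```

View pics/w5.png

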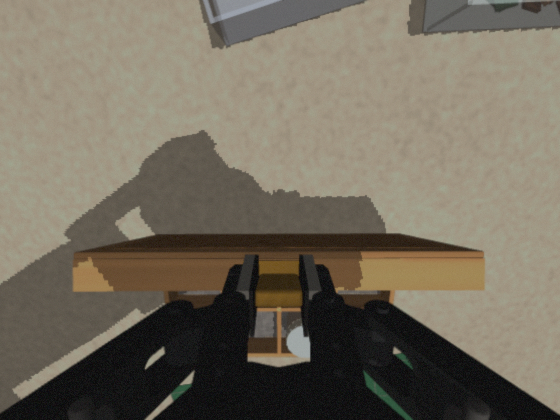

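drive_tool:
  gripper: [0,0,0,0,0]
  dp:
    - [0.02,0,0.006]
    - [0.035,0,0.012]
    - [0.05,0,0.017]
    - [0.05,0,0.017]
    - [0.05,0,0.017]
  twist: [0,0,0,0,0]

```text
time_s: 9.0
eef_pos: [568.1, 400.1, 145.3]
ee_rot: [-0.001, 0.768, 0.641, 0.0]
force: [-8.2, 1.1, 4.1]
grip_width: 0.245
```

drive_tool:
  gripper: [0.5,0.5,0.5,0.5,0.5,0.5,0.5,0.5,0.5]
  dp:
    - [0,0,0]
    - [0,0,0]
    - [0,0,0]
    - [0,0,0]
    - [0,0,-0.1]
    - [0,0,-0.3]
    - [-0.3,0,-0.45]
    - [-0.6,0,-0.45]
    - [-0.6,0,-0.45]
  twist: [0,0,0,0,0,0,0,0,0]

```text
time_s: 9.9
eef_pos: [547.2, 278.6, 234.7]
ee_rot: [0.001, 0.768, 0.64, 0.001]
force: [0.5, 0.3, -0.6]
grip_width: 0.5
```

```bash
cat > ov.py <<'E'
import sys
from fit4 import *
st(); w=snap("wrist",sys.argv[1])
im=w["pixels"][0:250,90:470].copy(); f_=2.1
B=cv2.resize(im,None,fx=f_,fy=f_,interpolation=cv2.INTER_CUBIC)
for th,col in((106,(255,0,0)),(110,(0,255,0)),(114,(0,0,255))):
    for h in(0,22):
        q=proj(w,np.array([pt([C[0],C[1],C[2],np.radians(th)],"lid",118,y,h) for y in(-115,115)]))
        q=((q-[90,0]+.5)*f_).astype(int); cv2.line(B,tuple(map(int,q[0])),tuple(map(int,q[1])),col,1)
for y in(-84,-28,28,84):
  for x in(-28,28):
    q=proj(w,np.array([pt(C[:4],"b",x+a,y+b,30) for a,b in((-26,-26),(26,-26),(26,26),(-26,26))]))
    cv2.polylines(B,[((q-[90,0]+.5)*f_).astype(np.int32)],True,(255,255,0),1)
cv2.imwrite("pics/%so.png"%sys.argv[1],B[:,:,::-1])
E
python3 ov.py w6
```

```text
time_s 9.9
joints [ 2.8060e-01  5.1030e-01  1.2010e+00 -6.0000e-04  1.4285e+00  4.6250e-01]
eef_pos [547.2105 278.6017 234.7244]
ee_rot [7.000e-04 7.684e-01 6.400e-01 7.000e-04]
force [ 0.5223  0.3193 -0.6212]
grip_width 0.5004
toolx [0.181 0.984 0.   ] y [ 0.984 -0.181  0.002] z [ 0.002 -0.    -1.   ]
```

View pics/w6o.png

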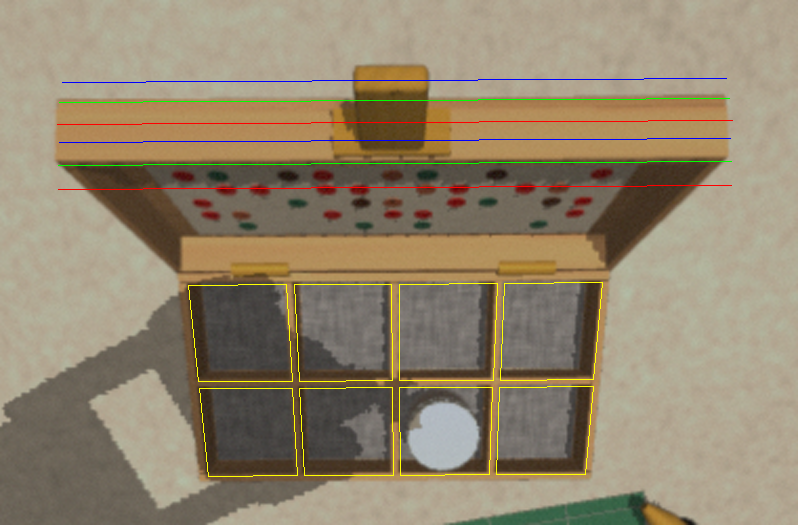

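The overlay puts the lid at 110°, and the case model matches to within 1 mm. One jar sits in pocket (-28,-28). Next I'll turn the tool so the camera faces away from the lid and the jaws lie diagonally to the pockets, then move over the jars.

drive_tool:
  gripper: [0.65,0.65,0.65,0.65,0.65,0.65,0.65,0.65]
  dp:
    - [-0.1,0,0]
    - [-0.2,0,0]
    - [-0.3,0,0]
    - [-0.4,0,0]
    - [-0.5,0,0]
    - [-0.5,0,0]
    - [-0.5,0,0]
    - [-0.5,0,0]
  twist: [-0.09,-0.18,-0.27,-0.36,-0.45,-0.54,-0.63,-0.7]

```text
time_s: 10.75
eef_pos: [529.6, 182.7, 233.6]
ee_rot: [0.0, 0.318, 0.948, 0.0]
force: [0.7, -0.0, -0.3]
grip_width: 0.651
```

drive_tool:
  gripper: [0.65,0.65,0.65,0.65,0.65,0.65,0.65,0.65,0.65,0.65]
  dp:
    - [0,0,0]
    - [0,0,0]
    - [0,0,0]
    - [0,0,0]
    - [0,0,0]
    - [0,0,0]
    - [0,0,0]
    - [0,0,0]
    - [0,0,0]
    - [0,0,0]
  twist: [-0.09,-0.18,-0.27,-0.36,-0.45,-0.54,-0.63,-0.72,-0.8,-0.8]

```text
time_s: 11.75
eef_pos: [529.6, 182.9, 233.4]
ee_rot: [0.0, -0.298, 0.954, -0.0]
force: [0.3, -0.1, 0.8]
grip_width: 0.648
```

```bash
cat > jars.py <<'E'
import sys
from h import *
def go(x,y,z,yaw=None):
    s=ctrl.sense(); Rm=rot(s["ee_rot"]); d=np.array([x,y,z])-s["eef_pos"]
    r=(Rm.T@d)/200
    a=np.degrees(np.arctan2(Rm[1,0],Rm[0,0]))
    tw=None if yaw is None else round(-(((yaw-a+180)%360)-180)/90,3)
    print("go",(x,y,z),"dp",r.round(3),"rows>=",int(np.ceil(np.linalg.norm(d)/50)),"yaw",round(a,1),"tw",tw)
def findcaps(c,z=38,show=True):
    hs=cv2.cvtColor(c["pixels"],cv2.COLOR_RGB2HSV)
    m=((hs[...,1]<60)&(hs[...,2]>125)).astype(np.uint8)
    n,l,stt,cen=cv2.connectedComponentsWithStats(m); o=[]
    for i in range(1,n):
        if stt[i,4]>60 and max(stt[i,2:4])<120:
            cs,_=cv2.findContours((l==i).astype(np.uint8),cv2.RETR_EXTERNAL,cv2.CHAIN_APPROX_NONE)
            if len(cs[0])<6: continue
            p=unproj(c,cs[0][:,0].astype(float),z)[:,:2]
            (x,y),(a,b),_=cv2.fitEllipse(p.astype(np.float32))
            if 30<a<46 and 30<b<46: print("cap",stt[i,:4],"xy",round(x,1),round(y,1),"d",round(a,1),round(b,1)); o.append((x,y))
    return o
E
python3 - <<'E'
from jars import *
st(); findcaps(snap("wrist","w7")); print('top'); findcaps(snap("top","t7"))
E
```

```text
time_s 11.75
joints [ 0.1234  0.3893  1.3852 -0.      1.3668 -2.0534]
eef_pos [529.5881 182.8763 233.4414]
ee_rot [ 2.000e-04 -2.984e-01  9.544e-01 -0.000e+00]
force [ 0.2626 -0.0576  0.7852]
grip_width 0.6479
toolx [-0.822 -0.57  -0.   ] y [-0.57   0.822 -0.   ] z [ 0.  0. -1.]
cap [131   0  42  48] xy 466.2 -13.0 d 38.8 40.1
cap [191  25  41  45] xy 450.2 45.0 d 39.0 39.5
cap [71 46 40 45] xy 537.0 -44.9 d 39.0 39.6
cap [154 101  38  40] xy 534.2 47.5 d 39.0 39.6
cap [ 34 120  38  39] xy 625.1 -49.7 d 39.1 39.4
cap [351 155  44  48] xy 459.8 265.6 d 35.1 45.6
cap [131 173  35  35] xy 617.0 61.3 d 39.2 39.3
cap [290 232  38  30] xy 569.0 253.4 d 37.9 44.6
cap [255 247  41  38] xy 612.9 234.6 d 38.1 45.1
cap [315 247  42  36] xy 569.2 298.8 d 38.9 40.5
cap [285 275  39  34] xy 622.6 286.5 d 38.9 40.5
top
cap [237 185  13  13] xy 626.5 -49.2 d 36.1 36.8
cap [202 189  12  12] xy 618.3 61.0 d 35.2 36.0
cap [206 215  13  13] xy 535.4 47.5 d 35.5 36.6
cap [236 214  13  12] xy 538.6 -45.1 d 34.8 37.0
cap [226 237  13  13] xy 467.6 -13.6 d 36.0 37.1
cap [207 243  13  13] xy 451.3 44.9 d 35.9 36.8
```

View pics/w7.png

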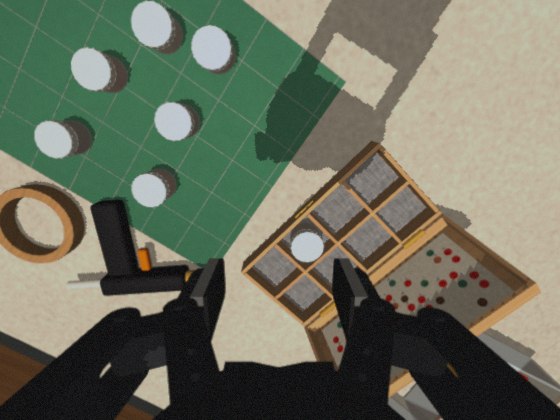

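The wrist view has six white caps on the mat. The jar that was at (443,-51) now reads (467,-13), so it has been knocked. It and the jar at (450,45) are about 20 mm apart. I'll start with the jar at (534,47).

Run:
```python
from jars import *
go(534.5,47.5,90,215); go(534.5,47.5,20,215)
```

```text
go (534.5, 47.5, 90) dp [ 0.363 -0.572  0.717] rows>= 4 yaw -145.5 tw -0.006
go (534.5, 47.5, 20) dp [ 0.363 -0.572  1.067] rows>= 6 yaw -145.5 tw -0.006
```

drive_tool:
  gripper: [0.65,0.65,0.65,0.65,0.65,0.65,0.65]
  dp:
    - [0.12,-0.19,0.1]
    - [0.24,-0.38,0.2]
    - [0.363,-0.572,0.3]
    - [0.363,-0.572,0.5]
    - [0.363,-0.572,0.7]
    - [0.363,-0.572,0.717]
    - [0.363,-0.572,0.717]
  twist: [0,0,0,0,0,0,0]

```text
time_s: 12.55
eef_pos: [535.0, 47.6, 90.4]
ee_rot: [-0.0, -0.297, 0.955, 0.0]
force: [0.2, -1.1, -0.1]
grip_width: 0.65
```

drive_tool:
  gripper: [0.65,0.65,0.65,0.65,0,0,0,0,0,0]
  dp:
    - [0,0,0.15]
    - [0,0,0.3]
    - [0,0,0.35]
    - [0,0,0.35]
    - [0,0,0.35]
    - [0,0,0.35]
    - [0,0,0.35]
    - [0,0,0.35]
    - [0,0,0.35]
    - [0,0,0.35]
  twist: [0,0,0,0,0,0,0,0,0,0]
  newtons: 30

```text
time_s: 13.55
eef_pos: [536.2, 47.5, 22.1]
ee_rot: [0.002, -0.298, 0.955, -0.001]
force: [-1.5, 0.6, 7.1]
grip_width: 0.455
```

drive_tool:
  gripper: [0,0,0,0,0]
  dp:
    - [0,0,-0.1]
    - [0,0,-0.25]
    - [0,0,-0.4]
    - [0,0,-0.5]
    - [0,0,-0.5]
  twist: [0,0,0,0,0]

```text
time_s: 14.05
eef_pos: [536.5, 47.4, 123.6]
ee_rot: [0.003, -0.298, 0.955, -0.001]
force: [0.4, 0.5, -1.3]
grip_width: 0.453
```

Run:
```python
from jars import *
st(); snap("wrist","w8")
go(460.5,270.1,120,215);
```

```text
time_s 14.05
joints [-0.1295  0.4466  1.6045  0.      1.0834 -2.3055]
eef_pos [536.4918  47.4061 123.6049]
ee_rot [ 0.0032 -0.298   0.9546 -0.0015]
force [ 0.4466  0.4515 -1.3212]
grip_width 0.4528
toolx [-0.822 -0.569 -0.005] y [-0.569  0.822 -0.005] z [ 0.007 -0.001 -1.   ]
go (460.5, 270.1, 120) dp [-0.325  1.129  0.006] rows>= 5 yaw -145.3 tw -0.004
```

View pics/w8.png

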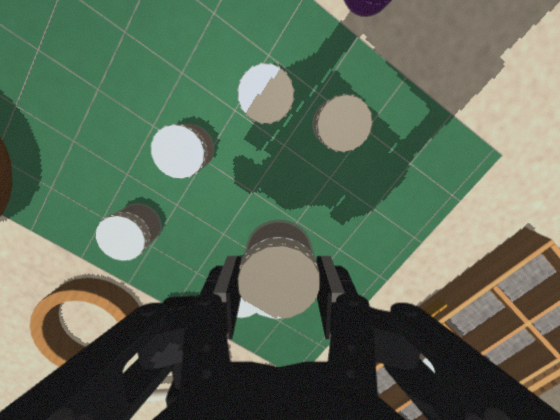

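Run:
```python
from jars import *
w=load("w8"); print(unproj(w,[(279,282),(278,247),(279,318)],139.6).round(1))
s=ctrl.sense();print(rot(s["ee_rot"]).T@(unproj(w,[(279,282)],139.6)[0]-s["eef_pos"]))
for p in((460.5,270.1),(470.3,325.2),(515.6,260.2),(525.4,315.4),(580.6,305.5),(635.7,295.7)): go(*p,60)
```

```text
[[534.2  45.9 139.6]
 [519.6  35.2 139.6]
 [550.8  57.4 139.6]]
[  1.92438724  -0.59388974 -18.12555045]
go (460.5, 270.1, 60) dp [-0.324  1.13   0.306] rows>= 5 yaw -145.3 tw None
go (470.3, 325.2, 60) dp [-0.521  1.328  0.306] rows>= 6 yaw -145.3 tw None
go (515.6, 260.2, 60) dp [-0.522  0.932  0.307] rows>= 5 yaw -145.3 tw None
go (525.4, 315.4, 60) dp [-0.72   1.131  0.307] rows>= 6 yaw -145.3 tw None
go (580.6, 305.5, 60) dp [-0.918  0.934  0.308] rows>= 6 yaw -145.3 tw None
go (635.7, 295.7, 60) dp [-1.117  0.737  0.309] rows>= 6 yaw -145.3 tw None
```

drive_tool:
  gripper: [0,0,0,0,0,0,0,0,0,0]
  dp:
    - [-0.12,0.2,0]
    - [-0.24,0.42,0]
    - [-0.36,0.63,0]
    - [-0.48,0.84,0]
    - [-0.531,0.933,0]
    - [-0.531,0.933,0]
    - [-0.531,0.933,0.15]
    - [-0.531,0.933,0.29]
    - [-0.531,0.933,0.29]
    - [-0.531,0.933,0.29]
  twist: [0,0,0,0,0,0,0,0,0,0]

```text
time_s: 15.1
eef_pos: [516.2, 260.6, 62.1]
ee_rot: [-0.0, -0.298, 0.955, -0.0]
force: [0.2, -0.1, 1.1]
grip_width: 0.454
```

```bash
cat > chk.py <<'E'
import sys
from jars import *
from fit4 import C,pt
st(); w=snap("wrist",sys.argv[1])
B=w["pixels"].copy()
for y in(-84,-28,28,84):
  for x in(-28,28):
    q=proj(w,np.array([pt(C[:4],"b",x+a,y+b,30) for a,b in((-26,-26),(26,-26),(26,26),(-26,26))]))
    cv2.polylines(B,[(q+.5).astype(np.int32)],True,(255,255,0),1)
cv2.imwrite("pics/%so.png"%sys.argv[1],B[:,:,::-1])
E
python3 chk.py w9
```

```text
time_s 15.1
joints [ 2.6510e-01  6.0780e-01  1.5232e+00 -1.0000e-04  1.0114e+00 -1.9099e+00]
eef_pos [516.2085 260.6106  62.0564]
ee_rot [-4.000e-04 -2.975e-01  9.547e-01 -0.000e+00]
force [ 0.1827 -0.0685  1.0655]
grip_width 0.4544
toolx [-0.823 -0.568  0.001] y [-0.568  0.823  0.   ] z [-0.001 -0.    -1.   ]
```

View pics/w9o.png

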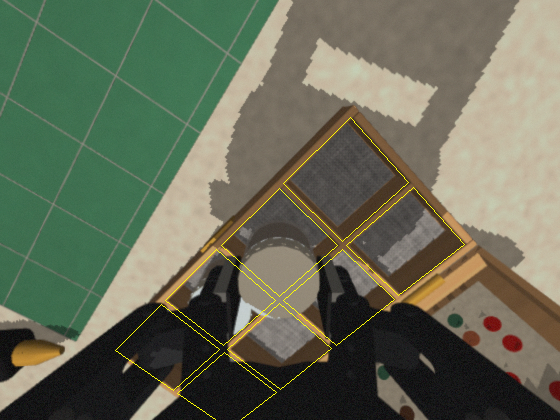

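drive_tool:
  gripper: [0,0,0,0]
  dp:
    - [0,0,0.08]
    - [0,0,0.14]
    - [0,0,0.165]
    - [0,0,0.165]
  twist: [0,0,0,0]

```text
time_s: 15.55
eef_pos: [515.9, 261.3, 28.7]
ee_rot: [-0.0, -0.298, 0.955, 0.0]
force: [0.4, -0.6, -0.4]
grip_width: 0.453
```

drive_tool:
  gripper: [0.6,0.6,0.6,0.6,0.6,0.6,0.6,0.6]
  dp:
    - [0,0,0]
    - [0,0,0]
    - [0,0,0]
    - [0,0,-0.05]
    - [0,0,-0.2]
    - [0,0,-0.4]
    - [0,0,-0.6]
    - [0,0,-0.6]
  twist: [0,0,0,0,0,0,0,0]

```text
time_s: 16.35
eef_pos: [518.4, 262.2, 155.4]
ee_rot: [0.005, -0.298, 0.955, -0.0]
force: [-0.3, -0.6, 0.4]
grip_width: 0.601
```

```bash
python3 chk.py w10;python3 - <<'E'
from jars import *
w=load("w10");findcaps(w,43); print("z38");findcaps(snap("top"))
E
```

```text
time_s 16.35
joints [ 0.2667  0.4944  1.4376  0.      1.1987 -1.9095]
eef_pos [518.3527 262.1546 155.3756]
ee_rot [ 5.400e-03 -2.981e-01  9.545e-01 -2.000e-04]
force [-0.2518 -0.5555  0.3731]
grip_width 0.6006
toolx [-0.822 -0.569 -0.01 ] y [-0.569  0.822 -0.004] z [ 0.01   0.003 -1.   ]
cap [  0 145  46  47] xy 613.5 64.6 d 37.4 38.5
cap [257 182  46  44] xy 515.1 260.5 d 38.1 38.4
cap [218 225  43  39] xy 568.3 251.4 d 38.2 38.7
cap [403 253  44  38] xy 492.9 409.0 d 32.1 36.3
z38
cap [237 185  13  13] xy 626.4 -49.4 d 35.7 36.4
cap [202 189  12  12] xy 618.3 61.0 d 35.2 36.0
cap [236 214  13  12] xy 538.6 -45.1 d 34.8 37.0
cap [226 237  13  13] xy 467.5 -13.5 d 36.0 36.8
cap [207 243  13  13] xy 451.1 44.9 d 36.0 36.9
```

View pics/w10o.png

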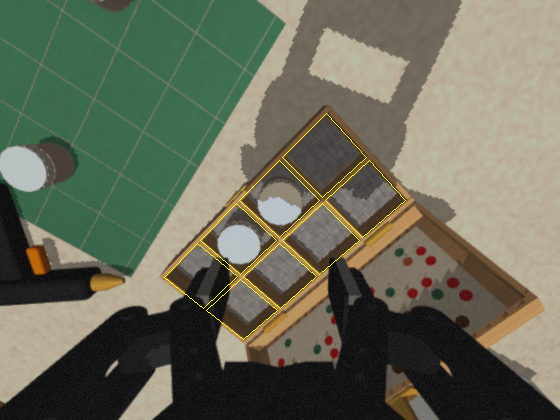

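Run:
```python
from jars import *
go(617.5,61.3,90);
```

```text
go (617.5, 61.3, 90) dp [ 0.154 -1.111  0.301] rows>= 5 yaw -145.3 tw None
```

drive_tool:
  gripper: [0.65,0.65,0.65,0.65,0.65,0.65]
  dp:
    - [0.03,-0.2,0]
    - [0.06,-0.4,0.05]
    - [0.09,-0.6,0.1]
    - [0.12,-0.8,0.15]
    - [0.13,-1,0.2]
    - [0.13,-1,0.2]
  twist: [0,0,0,0,0,0]

```text
time_s: 17.05
eef_pos: [608.9, 78.0, 106.0]
ee_rot: [-0.002, -0.296, 0.955, 0.0]
force: [0.1, 0.6, -1.0]
grip_width: 0.65
```

Run:
```python
from jars import *
findcaps(snap("wrist","w11"))
go(617.5,61.3,90); go(617.5,61.3,20);
```

```text
go (617.5, 61.3, 90) dp [ 0.015 -0.104  0.084] rows>= 1 yaw -145.5 tw None
go (617.5, 61.3, 20) dp [ 0.014 -0.105  0.434] rows>= 2 yaw -145.5 tw None
```

drive_tool:
  gripper: [0.65,0.65,0.65,0.65,0.65,0.65,0,0,0,0,0,0]
  dp:
    - [0.015,-0.105,0.08]
    - [0.015,-0.105,0.08]
    - [0.015,-0.105,0.2]
    - [0.015,-0.105,0.35]
    - [0.015,-0.105,0.43]
    - [0.015,-0.105,0.43]
    - [0.015,-0.105,0.43]
    - [0.015,-0.105,0.43]
    - [0.015,-0.105,0.43]
    - [0.015,-0.105,0.43]
    - [0.015,-0.105,0.43]
    - [0.015,-0.105,0.43]
  twist: [0,0,0,0,0,0,0,0,0,0,0,0]

```text
time_s: 18.3
eef_pos: [618.6, 63.3, 24.3]
ee_rot: [0.001, -0.298, 0.955, -0.0]
force: [-1.1, 1.2, 6.5]
grip_width: 0.454
```

drive_tool:
  gripper: [0,0,0,0,0]
  dp:
    - [0,0,-0.1]
    - [0,0,-0.25]
    - [0,0,-0.4]
    - [0,0,-0.5]
    - [0,0,-0.5]
  twist: [0,0,0,0,0]

```text
time_s: 18.8
eef_pos: [619.2, 63.0, 126.1]
ee_rot: [0.003, -0.298, 0.955, -0.001]
force: [-0.1, -0.7, -0.0]
grip_width: 0.448
```

Run:
```python
from jars import *
st(); snap("wrist","w12")
go(637,297,123);
```

```text
time_s 18.8
joints [-8.6500e-02  6.1380e-01  1.3231e+00 -1.0000e-04  1.1989e+00 -2.2624e+00]
eef_pos [619.2147  63.0348 126.0615]
ee_rot [ 0.0026 -0.298   0.9546 -0.0011]
force [-0.0722 -0.7439 -0.0358]
grip_width 0.4481
toolx [-0.822 -0.569 -0.004] y [-0.569  0.822 -0.004] z [ 0.006 -0.001 -1.   ]
go (637, 297, 123) dp [-0.742  0.909  0.004] rows>= 5 yaw -145.3 tw None
```

View pics/w12.png

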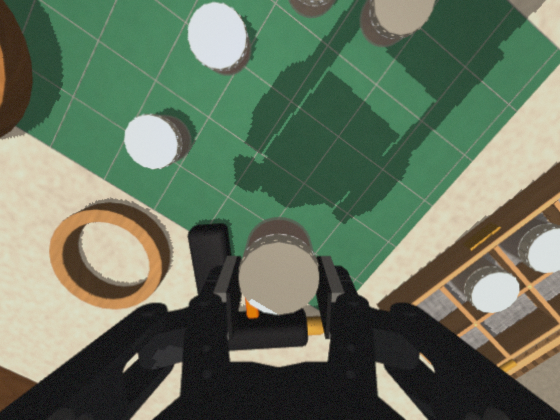

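drive_tool:
  gripper: [0,0,0,0,0,0,0,0,0,0]
  dp:
    - [-0.15,0.18,0]
    - [-0.3,0.36,0]
    - [-0.45,0.54,0]
    - [-0.6,0.72,0]
    - [-0.745,0.904,0]
    - [-0.745,0.904,0]
    - [-0.745,0.904,0.15]
    - [-0.745,0.904,0.29]
    - [-0.745,0.904,0.29]
    - [-0.745,0.904,0.29]
  twist: [0,0,0,0,0,0,0,0,0,0]

```text
time_s: 19.85
eef_pos: [637.4, 296.2, 64.5]
ee_rot: [-0.001, -0.298, 0.955, 0.0]
force: [-0.7, -0.3, -0.7]
grip_width: 0.455
```

```bash
python3 chk.py w13
```

```text
time_s 19.85
joints [ 0.2687  0.8566  1.0532 -0.      1.2332 -1.9068]
eef_pos [637.4406 296.1714  64.5017]
ee_rot [-7.000e-04 -2.978e-01  9.546e-01  0.000e+00]
force [-0.7193 -0.254  -0.723 ]
grip_width 0.4549
toolx [-0.823 -0.569  0.001] y [-0.569  0.823  0.   ] z [-0.001 -0.    -1.   ]
```

View pics/w13o.png

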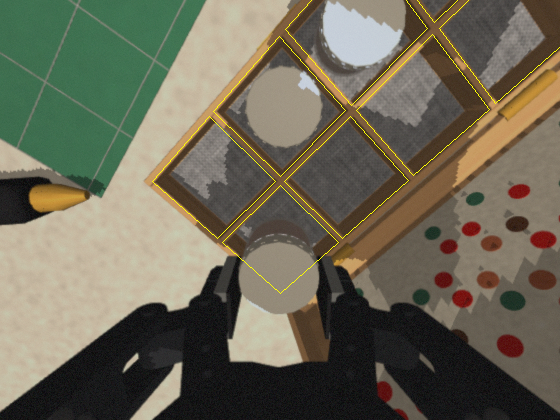

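drive_tool:
  gripper: [0,0,0,0]
  dp:
    - [0,0,0.08]
    - [0,0,0.14]
    - [0,0,0.165]
    - [0,0,0.165]
  twist: [0,0,0,0]

```text
time_s: 20.3
eef_pos: [637.1, 296.4, 30.7]
ee_rot: [-0.001, -0.298, 0.955, 0.0]
force: [-0.3, -0.4, -0.2]
grip_width: 0.449
```

drive_tool:
  gripper: [0.6,0.6,0.6,0.6,0.6,0.6,0.6,0.6,0.6]
  dp:
    - [0,0,0]
    - [0,0,0]
    - [0,0,0]
    - [0,0,-0.05]
    - [0,0,-0.2]
    - [0,0,-0.4]
    - [0,0,-0.6]
    - [0,0,-0.6]
    - [0,0,-0.6]
  twist: [0,0,0,0,0,0,0,0,0]

```text
time_s: 21.2
eef_pos: [637.8, 296.7, 153.4]
ee_rot: [0.001, -0.298, 0.955, -0.0]
force: [-0.7, -0.5, -0.3]
grip_width: 0.6
```

Run:
```python
from jars import *
findcaps(snap("wrist","w14"),43); print("z38");findcaps(snap("top","t14"))
go(626,-49.5,100)
```

```text
cap [307  25  57  60] xy 514.9 261.0 d 38.8 39.6
cap [256  84  51  52] xy 568.7 251.3 d 37.6 38.4
cap [256 185  46  43] xy 635.5 295.0 d 37.9 38.4
z38
cap [237 185  13  13] xy 626.4 -49.4 d 36.5 37.0
cap [236 214  13  13] xy 538.4 -45.0 d 35.6 37.1
cap [137 223  11  13] xy 516.1 262.4 d 32.0 36.8
cap [226 237  13  13] xy 467.7 -13.6 d 36.0 37.4
cap [207 243  13  13] xy 451.1 44.9 d 36.0 36.9
go (626, -49.5, 100) dp [ 1.029 -1.391  0.255] rows>= 7 yaw -145.3 tw None
```

View pics/w14.png

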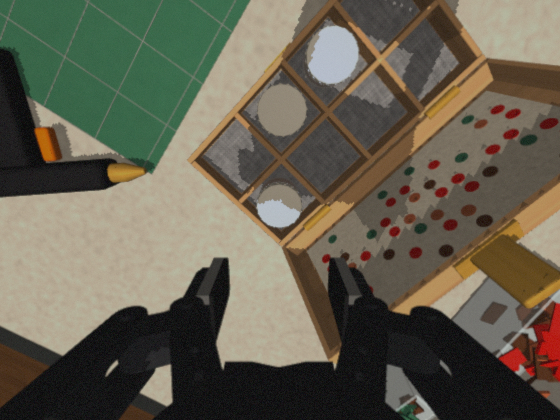

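drive_tool:
  gripper: [0.65,0.65,0.65,0.65,0.65,0.65]
  dp:
    - [0.14,-0.19,0]
    - [0.28,-0.38,0]
    - [0.42,-0.57,0.05]
    - [0.56,-0.76,0.1]
    - [0.7,-0.95,0.1]
    - [0.7,-0.95,0.1]
  twist: [0,0,0,0,0,0]

```text
time_s: 21.9
eef_pos: [629.9, 55.3, 130.4]
ee_rot: [-0.002, -0.295, 0.955, 0.0]
force: [0.4, 0.7, -0.2]
grip_width: 0.648
```

Run:
```python
from jars import *
findcaps(snap("wrist","w15"))
go(626,-49.5,90); go(626,-49.5,20);
```

```text
go (626, -49.5, 90) dp [ 0.32  -0.432  0.203] rows>= 3 yaw -145.6 tw None
go (626, -49.5, 20) dp [ 0.32  -0.433  0.553] rows>= 4 yaw -145.6 tw None
```

drive_tool:
  gripper: [0.65,0.65,0.65,0.65,0.65,0.65,0.65,0,0,0,0,0,0]
  dp:
    - [0.15,-0.2,0.05]
    - [0.325,-0.437,0.1]
    - [0.325,-0.437,0.15]
    - [0.325,-0.437,0.25]
    - [0.325,-0.437,0.4]
    - [0.325,-0.437,0.55]
    - [0.325,-0.437,0.55]
    - [0.325,-0.437,0.55]
    - [0.325,-0.437,0.55]
    - [0.325,-0.437,0.55]
    - [0.325,-0.437,0.55]
    - [0.325,-0.437,0.55]
    - [0.325,-0.437,0.55]
  twist: [0,0,0,0,0,0,0,0,0,0,0,0,0]

```text
time_s: 23.25
eef_pos: [627.2, -48.2, 22.7]
ee_rot: [0.001, -0.298, 0.955, -0.0]
force: [0.1, 1.3, 4.7]
grip_width: 0.453
```

drive_tool:
  gripper: [0,0,0,0,0,0]
  dp:
    - [0,0,-0.1]
    - [0,0,-0.25]
    - [0,0,-0.4]
    - [0,0,-0.5]
    - [0,0,-0.5]
    - [0,0,-0.5]
  twist: [0,0,0,0,0,0]

```text
time_s: 23.85
eef_pos: [626.4, -48.1, 121.1]
ee_rot: [-0.0, -0.298, 0.955, 0.0]
force: [0.5, -0.3, -0.6]
grip_width: 0.453
```

Run:
```python
from jars import *
st(); snap("wrist","w16")
go(582.5,307,123);
```

```text
time_s 23.85
joints [-2.6290e-01  6.3470e-01  1.3010e+00 -1.0000e-04  1.2067e+00 -2.4387e+00]
eef_pos [626.4496 -48.148  121.1146]
ee_rot [-4.000e-04 -2.979e-01  9.546e-01  2.000e-04]
force [ 0.4598 -0.2735 -0.565 ]
grip_width 0.4529
toolx [-0.822 -0.569  0.001] y [-0.569  0.822  0.001] z [-0.001  0.    -1.   ]
go (582.5, 307, 123) dp [-0.83   1.584 -0.011] rows>= 8 yaw -145.3 tw None
```

View pics/w16.png

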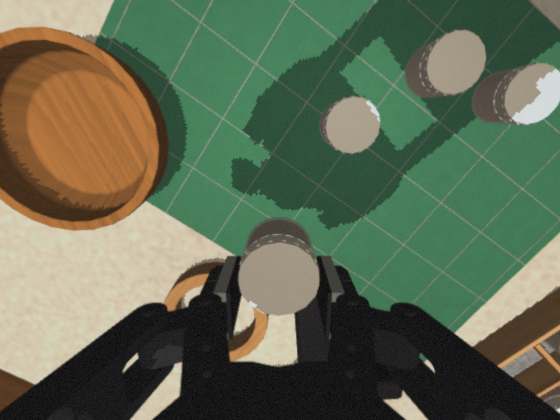

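drive_tool:
  gripper: [0,0,0,0,0]
  dp:
    - [-0.1,0.2,0]
    - [-0.2,0.4,0]
    - [-0.3,0.6,0]
    - [-0.41,0.79,0]
    - [-0.5,0.95,0]
  twist: [0,0,0,0,0]

```text
time_s: 24.4
eef_pos: [599.8, 167.2, 120.2]
ee_rot: [-0.001, -0.298, 0.954, 0.0]
force: [0.4, -0.5, 0.3]
grip_width: 0.452
```

drive_tool:
  gripper: [0,0,0,0,0,0,0,0,0]
  dp:
    - [-0.1,0.2,0]
    - [-0.2,0.4,0]
    - [-0.322,0.63,0]
    - [-0.322,0.63,0]
    - [-0.322,0.63,0.1]
    - [-0.322,0.63,0.2]
    - [-0.322,0.63,0.29]
    - [-0.322,0.63,0.29]
    - [-0.322,0.63,0.29]
  twist: [0,0,0,0,0,0,0,0,0]

```text
time_s: 25.3
eef_pos: [582.1, 304.9, 63.4]
ee_rot: [-0.001, -0.298, 0.955, -0.0]
force: [0.2, -0.1, -0.6]
grip_width: 0.455
```

```bash
python3 chk.py w17
```

```text
time_s 25.3
joints [ 3.0460e-01  7.5880e-01  1.2418e+00 -1.0000e-04  1.1423e+00 -1.8710e+00]
eef_pos [582.0972 304.8816  63.3962]
ee_rot [-7.000e-04 -2.978e-01  9.546e-01 -0.000e+00]
force [ 0.2104 -0.1065 -0.6258]
grip_width 0.4553
toolx [-0.823 -0.569  0.001] y [-0.569  0.823  0.   ] z [-0.001 -0.    -1.   ]
```

View pics/w17o.png

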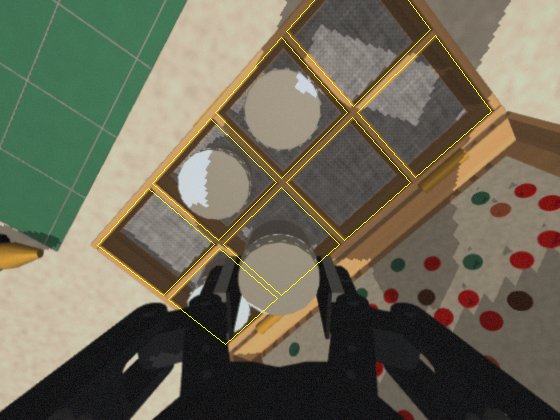

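drive_tool:
  gripper: [0,0,0,0]
  dp:
    - [0,0,0.08]
    - [0,0,0.14]
    - [0,0,0.165]
    - [0,0,0.165]
  twist: [0,0,0,0]

```text
time_s: 25.75
eef_pos: [581.7, 305.0, 29.6]
ee_rot: [-0.001, -0.298, 0.955, -0.0]
force: [0.2, -0.3, -0.9]
grip_width: 0.452
```

drive_tool:
  gripper: [0.6,0.6,0.6,0.6,0.6,0.6,0.6,0.6,0.6]
  dp:
    - [0,0,0]
    - [0,0,0]
    - [0,0,0]
    - [0,0,-0.05]
    - [0,0,-0.2]
    - [0,0,-0.4]
    - [0,0,-0.6]
    - [0,0,-0.6]
    - [0,0,-0.6]
  twist: [0,0,0,0,0,0,0,0,0]

```text
time_s: 26.65
eef_pos: [582.4, 305.4, 152.3]
ee_rot: [0.001, -0.298, 0.955, 0.0]
force: [-0.6, -0.3, -1.2]
grip_width: 0.601
```

Run:
```python
from jars import *
findcaps(snap("wrist","w18"),43); print("z38");findcaps(snap("top","t18"))
go(538,-45,100)
```

```text
cap [250  85  56  53] xy 515.1 259.7 d 37.7 40.3
cap [254 185  60  43] xy 578.7 304.5 d 37.0 44.2
cap [215 229  45  40] xy 634.2 295.1 d 36.6 39.6
z38
cap [128 185  10  12] xy 636.6 294.8 d 30.1 37.1
cap [236 214  13  12] xy 538.5 -45.0 d 34.9 37.2
cap [226 237  13  13] xy 467.7 -13.6 d 36.0 37.4
cap [207 243  13  13] xy 451.1 44.9 d 36.0 36.9
go (538, -45, 100) dp [ 1.175 -1.315  0.251] rows>= 8 yaw -145.3 tw None
```

drive_tool:
  gripper: [0.65,0.65,0.65,0.65,0.65,0.65]
  dp:
    - [0.17,-0.18,0]
    - [0.34,-0.36,0]
    - [0.5,-0.54,0.05]
    - [0.66,-0.72,0.1]
    - [0.8,-0.9,0.1]
    - [0.8,-0.9,0.1]
  twist: [0,0,0,0,0,0]

```text
time_s: 27.35
eef_pos: [552.3, 61.7, 129.6]
ee_rot: [-0.001, -0.295, 0.955, 0.0]
force: [-0.1, 1.2, -0.1]
grip_width: 0.649
```

Run:
```python
from jars import *
findcaps(snap("wrist","w19"))
go(537.8,-45,20);
```

```text
go (537.8, -45, 20) dp [ 0.368 -0.409  0.55 ] rows>= 4 yaw -145.6 tw None
```

View pics/w18.png

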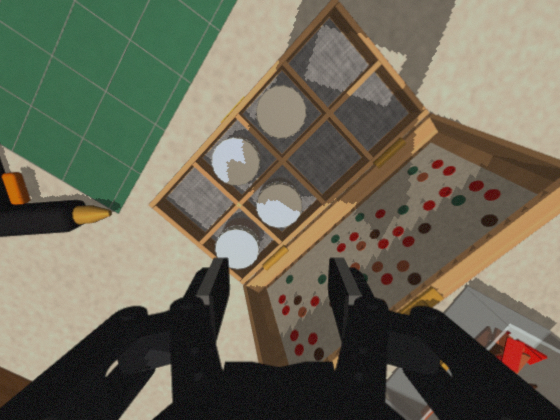

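drive_tool:
  gripper: [0.65,0.65,0.65,0.65,0.65,0.65,0.65,0,0,0,0,0,0]
  dp:
    - [0.17,-0.19,0.05]
    - [0.371,-0.412,0.1]
    - [0.371,-0.412,0.15]
    - [0.371,-0.412,0.25]
    - [0.371,-0.412,0.4]
    - [0.371,-0.412,0.55]
    - [0.371,-0.412,0.55]
    - [0.371,-0.412,0.55]
    - [0.371,-0.412,0.55]
    - [0.371,-0.412,0.55]
    - [0.371,-0.412,0.55]
    - [0.371,-0.412,0.55]
    - [0.371,-0.412,0.55]
  twist: [0,0,0,0,0,0,0,0,0,0,0,0,0]

```text
time_s: 28.7
eef_pos: [539.3, -43.8, 21.6]
ee_rot: [0.0, -0.298, 0.955, -0.0]
force: [-0.6, 0.7, 6.0]
grip_width: 0.451
```

drive_tool:
  gripper: [0,0,0,0,0,0]
  dp:
    - [0,0,-0.1]
    - [0,0,-0.25]
    - [0,0,-0.4]
    - [0,0,-0.5]
    - [0,0,-0.5]
    - [0,0,-0.5]
  twist: [0,0,0,0,0,0]

```text
time_s: 29.3
eef_pos: [538.6, -43.7, 120.2]
ee_rot: [-0.0, -0.298, 0.955, 0.0]
force: [0.2, 0.6, -1.4]
grip_width: 0.454
```

Run:
```python
from jars import *
st(); snap("wrist","w20")
go(526.4,315.3,123);
```

```text
time_s 29.3
joints [-2.9800e-01  4.5810e-01  1.5965e+00 -1.0000e-04  1.0877e+00 -2.4738e+00]
eef_pos [538.5513 -43.748  120.2177]
ee_rot [-3.000e-04 -2.979e-01  9.546e-01  2.000e-04]
force [ 0.2154  0.6155 -1.3596]
grip_width 0.454
toolx [-0.822 -0.569  0.   ] y [-0.569  0.822  0.001] z [-0.001  0.    -1.   ]
go (526.4, 315.3, 123) dp [-0.972  1.51  -0.016] rows>= 8 yaw -145.3 tw None
```

View pics/w20.png

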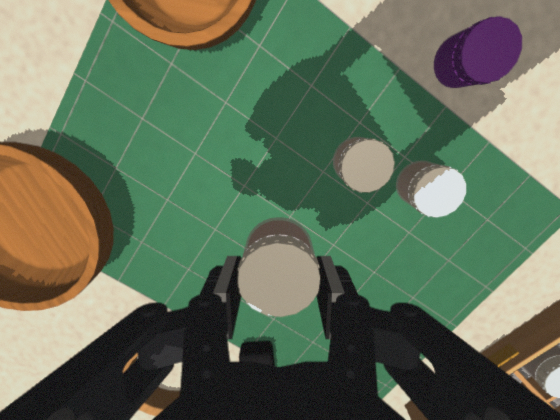

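drive_tool:
  gripper: [0,0,0,0,0]
  dp:
    - [-0.12,0.2,0]
    - [-0.25,0.4,0]
    - [-0.37,0.58,0]
    - [-0.5,0.76,0]
    - [-0.6,0.92,0]
  twist: [0,0,0,0,0]

```text
time_s: 29.85
eef_pos: [532.0, 177.9, 119.3]
ee_rot: [-0.001, -0.298, 0.954, 0.0]
force: [0.7, -0.8, -0.1]
grip_width: 0.451
```

drive_tool:
  gripper: [0,0,0,0,0,0,0,0,0]
  dp:
    - [-0.12,0.19,0]
    - [-0.24,0.38,0]
    - [-0.372,0.59,0]
    - [-0.372,0.59,0]
    - [-0.372,0.59,0.1]
    - [-0.372,0.59,0.2]
    - [-0.372,0.59,0.29]
    - [-0.372,0.59,0.29]
    - [-0.372,0.59,0.29]
  twist: [0,0,0,0,0,0,0,0,0]

```text
time_s: 30.75
eef_pos: [526.8, 314.8, 62.4]
ee_rot: [-0.001, -0.298, 0.955, -0.0]
force: [-0.7, 0.3, 0.2]
grip_width: 0.456
```

```bash
python3 chk.py w21
```

```text
time_s 30.75
joints [ 3.4800e-01  6.7410e-01  1.4018e+00 -1.0000e-04  1.0671e+00 -1.8276e+00]
eef_pos [526.829  314.7796  62.4022]
ee_rot [-7.000e-04 -2.978e-01  9.546e-01 -1.000e-04]
force [-0.6824  0.297   0.1536]
grip_width 0.456
toolx [-0.823 -0.569  0.001] y [-0.569  0.823  0.   ] z [-0.001 -0.001 -1.   ]
```

View pics/w21o.png

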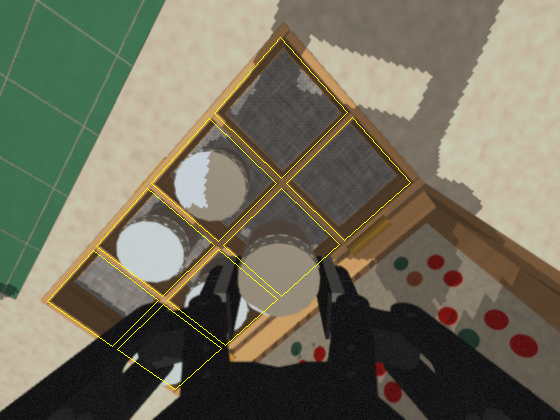

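drive_tool:
  gripper: [0,0,0,0]
  dp:
    - [0,0,0.08]
    - [0,0,0.14]
    - [0,0,0.165]
    - [0,0,0.165]
  twist: [0,0,0,0]

```text
time_s: 31.2
eef_pos: [526.8, 315.1, 29.5]
ee_rot: [-0.0, -0.298, 0.955, -0.0]
force: [0.3, 0.0, -0.8]
grip_width: 0.454
```

drive_tool:
  gripper: [0.6,0.6,0.6,0.6,0.6,0.6,0.6,0.6,0.6]
  dp:
    - [0,0,0]
    - [0,0,0]
    - [0,0,0]
    - [0,0,-0.05]
    - [0,0,-0.2]
    - [0,0,-0.4]
    - [0,0,-0.6]
    - [0,0,-0.6]
    - [0,0,-0.6]
  twist: [0,0,0,0,0,0,0,0,0]

```text
time_s: 32.1
eef_pos: [527.2, 315.3, 151.2]
ee_rot: [0.001, -0.298, 0.955, 0.0]
force: [0.0, -0.2, -1.0]
grip_width: 0.597
```

Run:
```python
from jars import *
findcaps(snap("wrist","w22"),43); print("z38");findcaps(snap("top","t22"))
go(450.7,45,100,-120)
```

```text
cap [209 132  48  55] xy 514.5 259.5 d 37.8 40.7
cap [255 185  47  44] xy 524.8 313.3 d 38.1 38.4
cap [169 186  47  44] xy 568.5 251.8 d 38.1 40.0
cap [214 228  44  40] xy 578.5 303.3 d 36.3 39.6
z38
cap [127 185  11  12] xy 636.6 296.3 d 33.4 36.2
cap [124 203  11  12] xy 581.1 304.2 d 33.0 37.0
cap [140 206  12  12] xy 570.2 252.6 d 35.5 35.8
cap [226 237  13  13] xy 467.6 -13.6 d 36.0 37.1
cap [207 243  13  13] xy 451.3 45.0 d 35.5 36.6
go (450.7, 45, 100) dp [ 1.079 -0.895  0.247] rows>= 6 yaw -145.3 tw -0.281
```

View pics/w22.png

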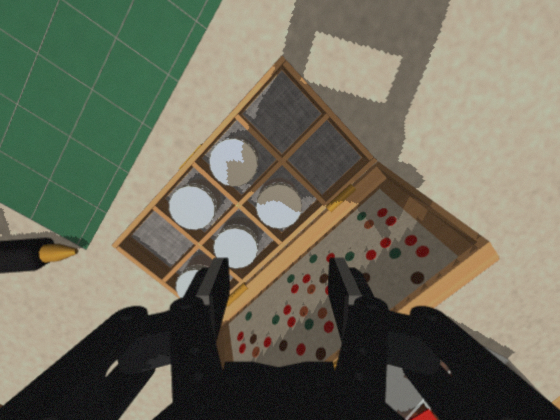

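Five jars are in the case, counting jar7. Next is the jar at (450,45), picked with the tool turned so a finger clears its neighbour.

drive_tool:
  gripper: [0.6,0.6,0.6,0.6,0.6,0.6,0.6]
  dp:
    - [0.16,-0.15,0]
    - [0.32,-0.3,0]
    - [0.5,-0.45,0.05]
    - [0.66,-0.6,0.1]
    - [0.8,-0.75,0.1]
    - [0.95,-0.895,0.1]
    - [0.95,-0.895,0.1]
  twist: [-0.05,-0.1,-0.15,-0.2,-0.25,-0.281,-0.281]

```text
time_s: 32.9
eef_pos: [471.5, 56.5, 129.0]
ee_rot: [-0.001, -0.498, 0.867, 0.0]
force: [1.2, 0.4, -0.4]
grip_width: 0.603
```

Run:
```python
from jars import *
findcaps(snap("wrist","w23"))
go(450.7,45,20);
```

```text
cap [270 168  49  49] xy 450.1 44.7 d 38.2 38.7
go (450.7, 45, 20) dp [0.11  0.057 0.546] rows>= 3 yaw -120.3 tw None
```

drive_tool:
  gripper: [0.6,0.6,0.6,0.6,0.6,0.6,0.6,0,0,0,0,0,0]
  dp:
    - [0.11,0.057,0.05]
    - [0.11,0.057,0.1]
    - [0.11,0.057,0.15]
    - [0.11,0.057,0.25]
    - [0.11,0.057,0.4]
    - [0.11,0.057,0.545]
    - [0.11,0.057,0.545]
    - [0.11,0.057,0.545]
    - [0.11,0.057,0.545]
    - [0.11,0.057,0.545]
    - [0.11,0.057,0.545]
    - [0.11,0.057,0.545]
    - [0.11,0.057,0.545]
  twist: [0,0,0,0,0,0,0,0,0,0,0,0,0]

```text
time_s: 34.25
eef_pos: [451.8, 46.5, 21.1]
ee_rot: [0.0, -0.5, 0.866, -0.0]
force: [0.0, -0.6, -1.0]
grip_width: 0.453
```

drive_tool:
  gripper: [0,0,0,0,0,0,0]
  dp:
    - [0,0,-0.1]
    - [0,0,-0.25]
    - [0,0,-0.4]
    - [0,0,-0.5]
    - [0,0,-0.5]
    - [0,0,-0.5]
    - [0,0,-0.5]
  twist: [0,0,0,0,0.09,0.18,0.281]

```text
time_s: 34.95
eef_pos: [451.6, 46.5, 121.1]
ee_rot: [0.0, -0.299, 0.954, -0.0]
force: [1.0, 0.3, -1.1]
grip_width: 0.456
```

Run:
```python
from jars import *
st(); snap("wrist","w24")
go(471.3,325.6,123,-145.3);
```

```text
time_s 34.95
joints [-0.1564  0.2865  1.8497  0.      1.0051 -2.3349]
eef_pos [451.6195  46.5266 121.1026]
ee_rot [ 1.000e-04 -2.992e-01  9.542e-01 -1.000e-04]
force [ 0.9736  0.2771 -1.1188]
grip_width 0.4559
toolx [-0.821 -0.571 -0.   ] y [-0.571  0.821 -0.   ] z [ 0. -0. -1.]
go (471.3, 325.6, 123) dp [-0.869  1.096 -0.01 ] rows>= 6 yaw -145.6 tw -0.004
```

View pics/w24.png

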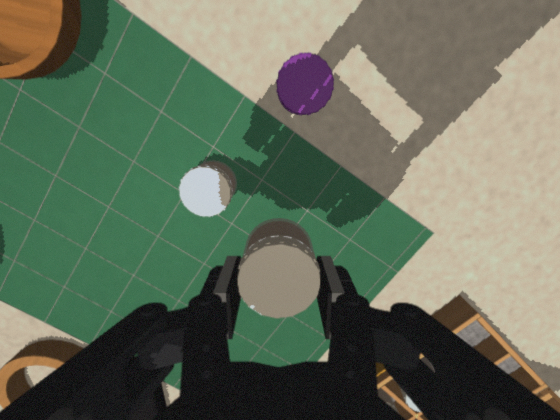

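drive_tool:
  gripper: [0,0,0,0,0,0,0,0,0,0]
  dp:
    - [-0.14,0.18,0]
    - [-0.28,0.36,0]
    - [-0.42,0.54,0]
    - [-0.56,0.72,0]
    - [-0.683,0.893,0]
    - [-0.683,0.893,0]
    - [-0.683,0.893,0.15]
    - [-0.683,0.893,0.295]
    - [-0.683,0.893,0.295]
    - [-0.683,0.893,0.295]
  twist: [0,0,0,0,0,0,0,0,0,0]

```text
time_s: 36.0
eef_pos: [460.7, 270.9, 62.5]
ee_rot: [-0.0, -0.303, 0.953, -0.0]
force: [0.4, -1.4, -0.3]
grip_width: 0.454
```

```bash
python3 chk.py w25
```

```text
time_s 36.0
joints [ 0.3122  0.5274  1.6636 -0.      0.9508 -1.8732]
eef_pos [460.7361 270.9135  62.5102]
ee_rot [-1.000e-04 -3.025e-01  9.531e-01 -0.000e+00]
force [ 0.3746 -1.4014 -0.288 ]
grip_width 0.4544
toolx [-0.817 -0.577  0.   ] y [-0.577  0.817  0.   ] z [-0. -0. -1.]
```

View pics/w25o.png

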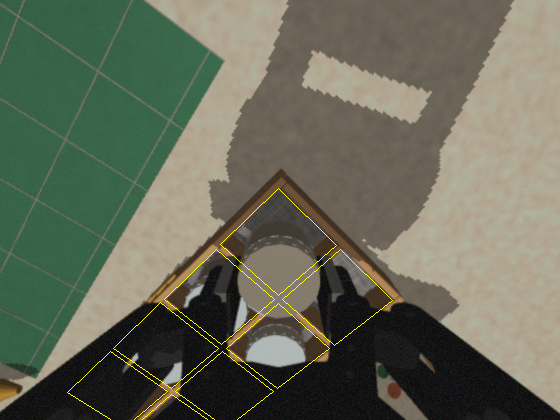

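drive_tool:
  gripper: [0,0,0,0]
  dp:
    - [0,0,0.08]
    - [0,0,0.14]
    - [0,0,0.165]
    - [0,0,0.165]
  twist: [0,0,0,0]

```text
time_s: 36.45
eef_pos: [460.4, 271.1, 28.8]
ee_rot: [-0.0, -0.302, 0.953, 0.0]
force: [0.2, -0.2, -0.9]
grip_width: 0.455
```

drive_tool:
  gripper: [0.6,0.6,0.6,0.6,0.6,0.6,0.6,0.6,0.6]
  dp:
    - [0,0,0]
    - [0,0,0]
    - [0,0,0]
    - [0,0,-0.05]
    - [0,0,-0.2]
    - [0,0,-0.4]
    - [0,0,-0.6]
    - [0,0,-0.6]
    - [0,0,-0.6]
  twist: [0,0,0,0,0,0,0,0,0]

```text
time_s: 37.35
eef_pos: [460.6, 271.3, 150.0]
ee_rot: [0.001, -0.302, 0.953, 0.0]
force: [-0.6, -1.1, -0.5]
grip_width: 0.599
```

Run:
```python
from jars import *
findcaps(snap("wrist","w26"),43); print("z38");findcaps(snap("top","t26"))
go(467.5,-13,100,-145.3)
```

```text
cap [256 186  44  44] xy 459.1 269.4 d 37.4 37.6
cap [213 231  45  39] xy 513.4 260.5 d 35.3 39.4
cap [256 269  41  37] xy 524.5 313.1 d 38.2 38.3
cap [220 306  37  34] xy 578.9 304.7 d 34.0 39.6
z38
cap [127 185  11  12] xy 636.8 296.2 d 33.5 35.8
cap [124 203  11  12] xy 580.8 304.7 d 34.1 36.7
cap [140 206  12  12] xy 570.2 252.6 d 35.5 35.8
cap [137 223  12  12] xy 517.8 260.0 d 31.4 36.0
cap [226 237  13  13] xy 467.6 -13.6 d 36.0 37.1
go (467.5, -13, 100) dp [ 0.787 -1.183  0.242] rows>= 6 yaw -144.8 tw 0.005
```

View pics/w26.png

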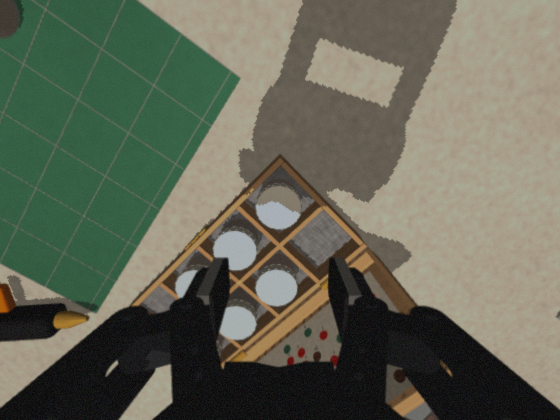

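Good. The last white-capped jar is at (467,-13). It has a white cap, and the purple look-alike at (358,0) stays where it is.

drive_tool:
  gripper: [0.65,0.65,0.65,0.65,0.65,0.65,0.65]
  dp:
    - [0.12,-0.18,0]
    - [0.24,-0.36,0]
    - [0.36,-0.54,0.05]
    - [0.48,-0.72,0.1]
    - [0.6,-0.9,0.1]
    - [0.65,-0.98,0.1]
    - [0.65,-0.98,0.1]
  twist: [0,0,0,0,0,0,0]

```text
time_s: 38.15
eef_pos: [466.7, 34.2, 128.0]
ee_rot: [-0.001, -0.3, 0.954, 0.0]
force: [-0.5, 1.0, 0.8]
grip_width: 0.652
```

Run:
```python
from jars import *
findcaps(snap("wrist","w27"))
go(467.2,-13.2,20);
```

```text
go (467.2, -13.2, 20) dp [ 0.137 -0.202  0.54 ] rows>= 3 yaw -145.0 tw None
```

drive_tool:
  gripper: [0.65,0.65,0.65,0.65,0.65,0.65,0.65,0,0,0,0,0,0]
  dp:
    - [0.137,-0.202,0.05]
    - [0.137,-0.202,0.1]
    - [0.137,-0.202,0.15]
    - [0.137,-0.202,0.25]
    - [0.137,-0.202,0.4]
    - [0.137,-0.202,0.54]
    - [0.137,-0.202,0.54]
    - [0.137,-0.202,0.54]
    - [0.137,-0.202,0.54]
    - [0.137,-0.202,0.54]
    - [0.137,-0.202,0.54]
    - [0.137,-0.202,0.54]
    - [0.137,-0.202,0.54]
  twist: [0,0,0,0,0,0,0,0,0,0,0,0,0]

```text
time_s: 39.5
eef_pos: [468.4, -12.7, 21.6]
ee_rot: [0.001, -0.302, 0.953, -0.0]
force: [-1.1, 2.0, 6.4]
grip_width: 0.455
```

drive_tool:
  gripper: [0,0,0,0,0,0]
  dp:
    - [0,0,-0.1]
    - [0,0,-0.25]
    - [0,0,-0.4]
    - [0,0,-0.5]
    - [0,0,-0.5]
    - [0,0,-0.5]
  twist: [0,0,0,0,0,0]

```text
time_s: 40.1
eef_pos: [467.7, -12.7, 120.5]
ee_rot: [-0.0, -0.302, 0.953, 0.0]
force: [-0.9, 0.4, -0.1]
grip_width: 0.455
```

Run:
```python
from jars import *
st(); snap("wrist","w28")
go(471.5,326,123,-145.3); go(627,241.6,123)
```

```text
time_s 40.1
joints [-0.2783  0.3153  1.8111 -0.      1.0154 -2.4627]
eef_pos [467.7066 -12.697  120.4912]
ee_rot [-1.000e-04 -3.020e-01  9.533e-01  0.000e+00]
force [-0.8693  0.423  -0.131 ]
grip_width 0.4554
toolx [-0.818 -0.576  0.   ] y [-0.576  0.818  0.   ] z [-0.  0. -1.]
go (471.5, 326, 123) dp [-0.992  1.372 -0.015] rows>= 7 yaw -144.8 tw 0.005
go (627, 241.6, 123) dp [-1.384  0.58  -0.016] rows>= 7 yaw -144.8 tw None
```

View pics/w28.png

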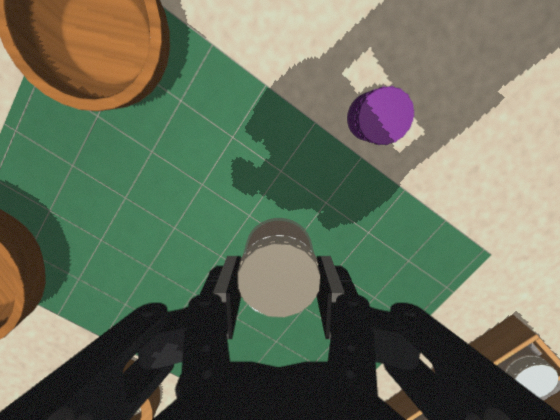

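drive_tool:
  gripper: [0,0,0,0,0]
  dp:
    - [-0.12,0.17,0]
    - [-0.25,0.34,0]
    - [-0.38,0.53,0]
    - [-0.5,0.7,0]
    - [-0.62,0.86,0]
  twist: [0,0,0,0,0]

```text
time_s: 40.65
eef_pos: [469.3, 201.1, 119.5]
ee_rot: [-0.001, -0.302, 0.953, 0.0]
force: [1.4, -0.9, -0.2]
grip_width: 0.452
```

drive_tool:
  gripper: [0,0,0,0,0,0,0,0,0]
  dp:
    - [-0.12,0.17,0]
    - [-0.24,0.34,0]
    - [-0.372,0.512,0]
    - [-0.372,0.512,0]
    - [-0.372,0.512,0.1]
    - [-0.372,0.512,0.2]
    - [-0.372,0.512,0.29]
    - [-0.372,0.512,0.29]
    - [-0.372,0.512,0.29]
  twist: [0,0,0,0,0,0,0,0,0]

```text
time_s: 41.55
eef_pos: [472.0, 325.5, 62.5]
ee_rot: [-0.001, -0.302, 0.953, -0.0]
force: [-0.4, -0.8, -0.3]
grip_width: 0.45
```

```bash
python3 chk.py w29
```

```text
time_s 41.55
joints [ 3.9950e-01  5.9820e-01  1.5387e+00 -1.0000e-04  1.0060e+00 -1.7847e+00]
eef_pos [471.9734 325.4712  62.5495]
ee_rot [-7.000e-04 -3.019e-01  9.533e-01 -1.000e-04]
force [-0.4459 -0.8009 -0.2869]
grip_width 0.4503
toolx [-0.818 -0.576  0.001] y [-0.576  0.818  0.   ] z [-0.001 -0.001 -1.   ]
```

View pics/w29o.png

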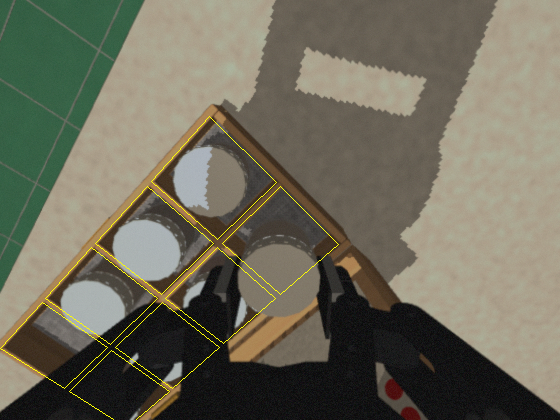

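drive_tool:
  gripper: [0,0,0,0]
  dp:
    - [0,0,0.08]
    - [0,0,0.14]
    - [0,0,0.165]
    - [0,0,0.165]
  twist: [0,0,0,0]

```text
time_s: 42.0
eef_pos: [471.9, 325.8, 29.5]
ee_rot: [-0.0, -0.302, 0.953, -0.0]
force: [0.4, 0.3, -0.1]
grip_width: 0.452
```

drive_tool:
  gripper: [0.55,0.55,0.55,0.55,0.55,0.55,0.55,0.55,0.55]
  dp:
    - [0,0,0]
    - [0,0,0]
    - [0,0,0]
    - [0,0,-0.05]
    - [0,0,-0.2]
    - [0,0,-0.4]
    - [0,0,-0.6]
    - [0.3,-0.1,-0.6]
    - [0.3,-0.1,-0.6]
  twist: [0,0,0,0,0,0,0,0,0]

```text
time_s: 42.9
eef_pos: [432.7, 273.3, 151.3]
ee_rot: [0.0, -0.302, 0.953, -0.0]
force: [1.2, 0.4, -0.8]
grip_width: 0.549
```

Run:
```python
from jars import *
findcaps(snap("wrist","w30"),43); print("z38");c=snap("top","t30");findcaps(c)
for n,p,z in(("L",(358,238),54),("M",(295,180),50),("S",(292,254),46)): print(n,unproj(c,p,z).round(1))
```

```text
cap [236 210  45  41] xy 458.5 269.2 d 38.0 38.4
cap [279 253  43  37] xy 469.8 323.8 d 37.8 38.4
cap [238 290  41  35] xy 524.5 313.0 d 37.9 38.2
z38
cap [127 185  11  12] xy 636.6 296.3 d 33.4 36.2
cap [124 203  11  12] xy 580.8 304.7 d 34.1 36.7
cap [140 206  12  12] xy 570.2 252.6 d 35.5 35.8
cap [120 220  12  13] xy 525.8 314.6 d 34.8 36.0
cap [137 223  12  13] xy 516.7 261.3 d 34.8 36.0
L [[ 473.7 -390.6   54. ]]
M [[ 654.8 -208.    50. ]]
S [[ 431.  -192.9   46. ]]
```

View pics/w30.png

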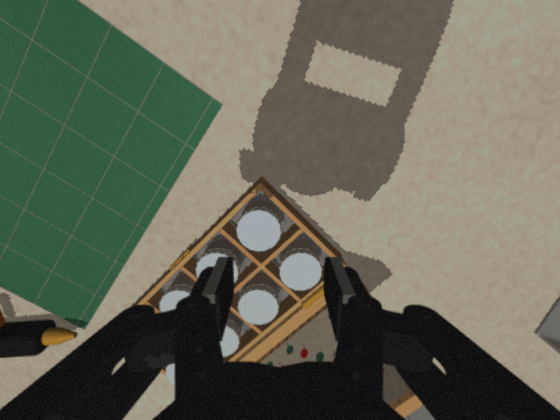

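View pics/t30.png

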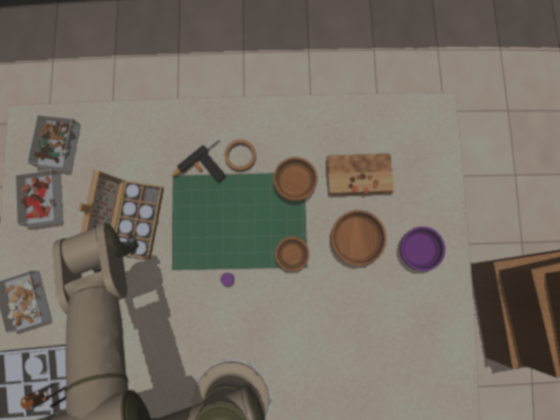

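All six table jars now stand in the case, so the bowls are next. I'll fly towards the medium bowl while turning the wrist.

drive_tool:
  gripper: [0.5,0.5,0.5,0.5,0.5,0.5,0.5,0.5,0.5,0.5,0.5,0.5]
  dp:
    - [0,0,-0.2]
    - [0.04,-0.14,-0.4]
    - [0.08,-0.28,-0.4]
    - [0.12,-0.42,-0.4]
    - [0.16,-0.56,-0.4]
    - [0.2,-0.7,-0.4]
    - [0.25,-0.84,-0.4]
    - [0.28,-1,-0.4]
    - [0.28,-1,-0.4]
    - [0.28,-1,-0.4]
    - [0.28,-1,-0.4]
    - [0.28,-1,-0.4]
  twist: [0.09,0.18,0.27,0.36,0.45,0.54,0.63,0.72,0.81,0.9,1,1]

```text
time_s: 44.2
eef_pos: [504.7, 79.5, 230.3]
ee_rot: [0.0, 0.461, 0.887, 0.0]
force: [-0.9, -0.0, 0.3]
grip_width: 0.504
```

Run:
```python
from jars import *
st(); go(600,-200,231,35)
```

```text
time_s 44.2
joints [-7.3400e-02  2.8210e-01  1.5416e+00  1.0000e-04  1.3171e+00 -6.8580e-01]
eef_pos [504.6817  79.5128 230.3307]
ee_rot [3.000e-04 4.611e-01 8.873e-01 2.000e-04]
force [-8.900e-01 -3.000e-04  2.979e-01]
grip_width 0.5037
toolx [-0.575  0.818 -0.   ] y [0.818 0.575 0.001] z [ 0.001  0.    -1.   ]
go (600, -200, 231) dp [-1.418 -0.413 -0.003] rows>= 6 yaw 125.1 tw 1.001
```

drive_tool:
  gripper: [0.5,0.5,0.5,0.5,0.5,0.5,0.5,0.5,0.5,0.5,0.5,0.5]
  dp:
    - [-0.14,-0.04,0]
    - [-0.28,-0.08,0]
    - [-0.42,-0.12,0]
    - [-0.56,-0.16,0]
    - [-0.7,-0.2,0]
    - [-0.84,-0.24,0]
    - [-1,-0.29,0]
    - [-1,-0.29,0]
    - [-1,-0.29,0]
    - [-1,-0.29,0]
    - [-1,-0.29,0]
    - [-1,-0.29,0]
  twist: [0.09,0.18,0.27,0.36,0.45,0.54,0.63,0.72,0.81,0.9,1,1]

```text
time_s: 45.4
eef_pos: [572.2, -117.5, 230.1]
ee_rot: [0.0, 0.953, 0.303, 0.0]
force: [-0.3, -0.3, -0.1]
grip_width: 0.502
```

Run:
```python
from jars import *
st(); snap("wrist","w31")
```

```text
time_s 45.4
joints [-4.0300e-01  4.4520e-01  1.3122e+00  1.0000e-04  1.3839e+00  5.5190e-01]
eef_pos [ 572.2321 -117.5045  230.0827]
ee_rot [1.000e-04 9.530e-01 3.031e-01 2.000e-04]
force [-0.272  -0.2932 -0.0584]
grip_width 0.5024
toolx [0.816 0.578 0.   ] y [ 0.578 -0.816  0.   ] z [ 0. -0. -1.]
```

View pics/w31.png

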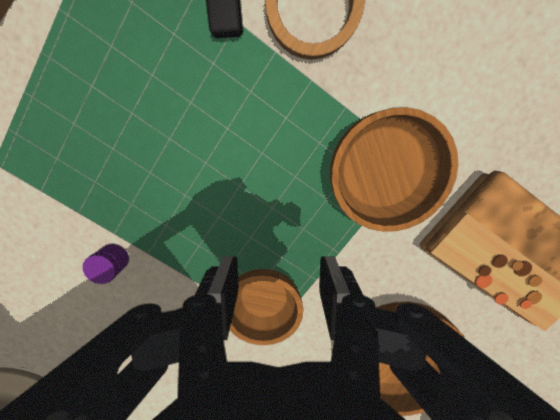

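```bash
cat > bowl.py <<'E'
from h import *
def overlay(c,items,fn,crop,f=4):
    x0,y0,x1,y1=crop
    B=cv2.resize(c["pixels"][y0:y1,x0:x1],None,fx=f,fy=f,interpolation=cv2.INTER_CUBIC)
    a=np.linspace(0,2*np.pi,90)
    for x,y,z,r,col in items:
        q=proj(c,np.c_[x+r*np.cos(a),y+r*np.sin(a),0*a+z]); q=((q-[x0,y0]+.5)*f).astype(np.int32)
        cv2.polylines(B,[q],True,col,1)
    cv2.imwrite("pics/"+fn+".png",B[:,:,::-1])
E
python3 - <<'E'
from bowl import *
w=load("w31"); G=(0,255,0)
overlay(w,[(654.8,-208,50,68,G),(654.8,-208,50,60,G)],"b31",(310,90,480,250),4)
t=load("t30")
overlay(t,[(654.8,-208,50,68,G),(654.8,-208,50,60,G),(473.7,-390.6,54,84,G),(473.7,-390.6,54,76,G),(431,-192.9,46,52,G),(431,-192.9,46,44,G)],"b32",(265,150,395,280),4.6)
E
```

```text
(no output)
```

View pics/b31.png

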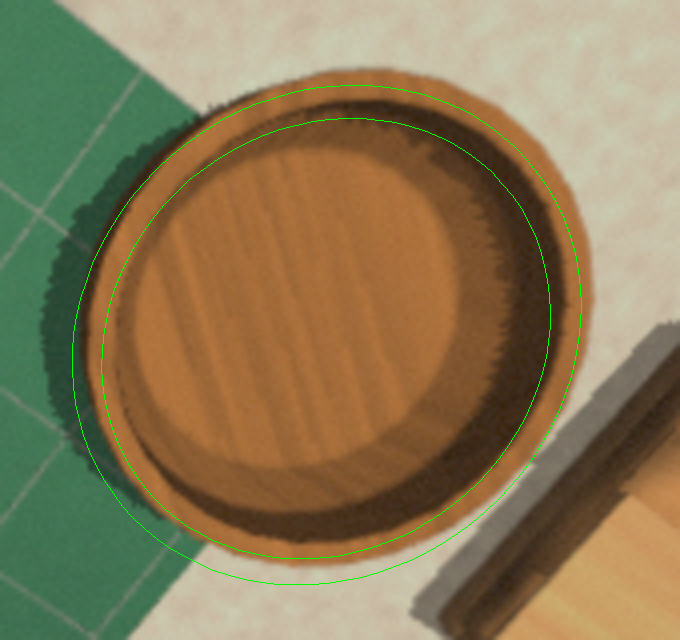

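View pics/b32.png

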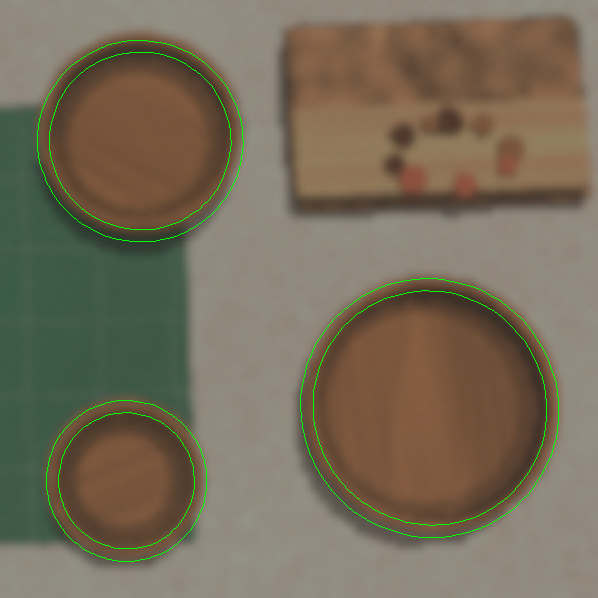

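```bash
cat >> bowl.py <<'E'
from scipy.optimize import least_squares
def fitrim(c,pts,crop0,f,z,R):
    uv=np.array(pts,float)/f-.5+crop0
    P=unproj(c,uv,z)[:,:2]
    g=lambda p:np.hypot(P[:,0]-p[0],P[:,1]-p[1])-R
    r=least_squares(g,P.mean(0)); fr=least_squares(lambda p:np.hypot(P[:,0]-p[0],P[:,1]-p[1])-p[2],[*P.mean(0),R])
    print("centre",r.x.round(1),"res",r.fun.round(1),"freeR",fr.x.round(1)); return r.x
E
python3 - <<'E'
from bowl import *
w=load("w31")
fitrim(w,[(370,68),(88,335),(592,280),(325,563),(530,470),(520,140),(120,205),(180,525)],(310,90),4,50,68)
E
```

```text
centre [ 660.1 -207.5] res [-0.5 -1.3 -0.5 -2.   1.6 -3.3  1.1 -1.8] freeR [ 660.1 -207.5   67.1]
```

Run:
```python
from jars import *
go(622.5,-155.4,90,35.3);go(622.5,-155.4,37,35.3)
```

```text
go (622.5, -155.4, 90) dp [0.095 0.3   0.7  ] rows>= 4 yaw 35.5 tw 0.002
go (622.5, -155.4, 37) dp [0.095 0.3   0.965] rows>= 5 yaw 35.5 tw 0.002
```

drive_tool:
  gripper: [0.5,0.5,0.5,0.5,0.5,0.5]
  dp:
    - [0.05,0.15,0.1]
    - [0.095,0.3,0.25]
    - [0.095,0.3,0.45]
    - [0.095,0.3,0.6]
    - [0.095,0.3,0.7]
    - [0.095,0.3,0.7]
  twist: [0,0,0,0,0,0]

```text
time_s: 46.05
eef_pos: [620.7, -155.1, 87.0]
ee_rot: [-0.002, 0.953, 0.305, -0.002]
force: [0.1, 0.1, -0.0]
grip_width: 0.497
```

Run:
```python
from jars import *
snap("wrist","w33"); go(622.5,-155.4,37,35.3)
```

```text
go (622.5, -155.4, 37) dp [0.004 0.002 0.261] rows>= 2 yaw 35.4 tw 0.001
```

View pics/w33.png

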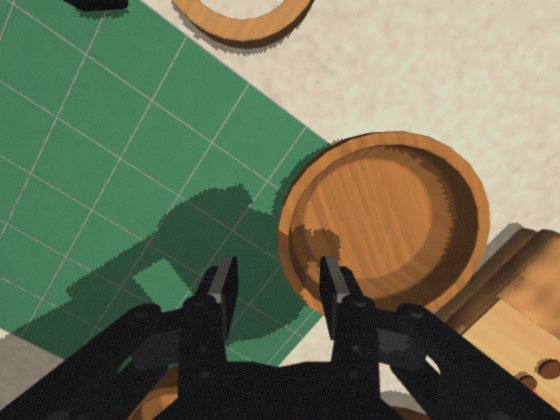

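Run:
```python
from bowl import *
w=load("w33"); G=(0,255,0)
print(proj(w,[(622.5,-155.4,50)]))
overlay(w,[(659.5,-207.6,50,68,G),(659.5,-207.6,50,60,G)],"b33",(260,110,510,330),3)
```

```text
[[280.36180166 240.00464525]]
```

View pics/b33.png

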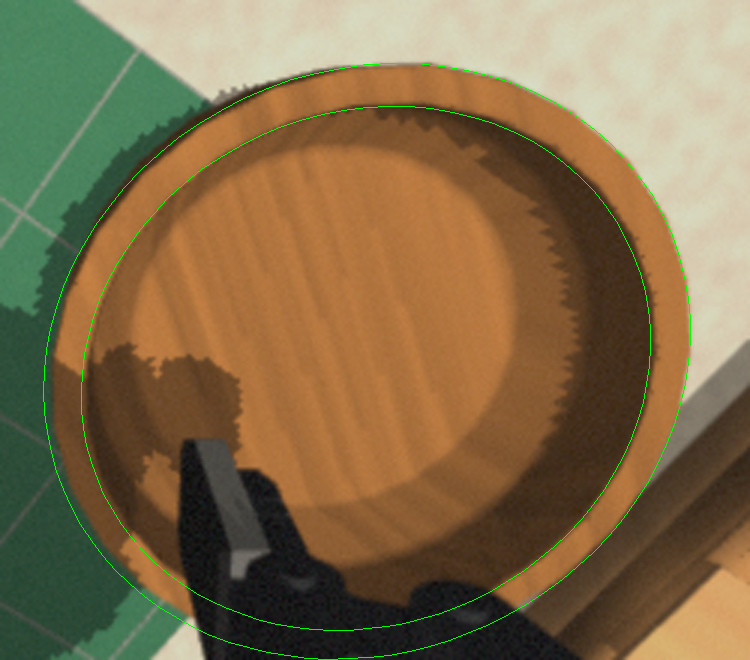

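drive_tool:
  gripper: [0.5,0.5,0.5,0.5,0,0,0,0,0,0,0,0]
  dp:
    - [0.006,0.012,0.1]
    - [0.006,0.012,0.2]
    - [0.006,0.012,0.255]
    - [0.006,0.012,0.255]
    - [0.006,0.012,0.255]
    - [0.006,0.012,0.255]
    - [0.006,0.012,0.255]
    - [0.006,0.012,0.255]
    - [0.006,0.012,0.255]
    - [0.006,0.012,0.255]
    - [0.006,0.012,0.255]
    - [0.006,0.012,0.255]
  twist: [0,0,0,0,0,0,0,0,0,0,0,0]
  newtons: 70

```text
time_s: 47.3
eef_pos: [624.9, -157.6, 40.5]
ee_rot: [0.001, 0.953, 0.302, 0.001]
force: [-1.6, -0.9, 6.5]
grip_width: 0.074
```

Run:
```python
from jars import *
st();snap("wrist","w34")
```

```text
time_s 47.3
joints [-4.2840e-01  7.5980e-01  1.3076e+00 -4.0000e-04  1.0714e+00  5.2870e-01]
eef_pos [ 624.9048 -157.5915   40.4832]
ee_rot [1.000e-03 9.533e-01 3.022e-01 9.000e-04]
force [-1.5538 -0.935   6.4688]
grip_width 0.0744
toolx [0.817 0.576 0.001] y [ 0.576 -0.817  0.003] z [ 0.002 -0.001 -1.   ]
```

View pics/w34.png

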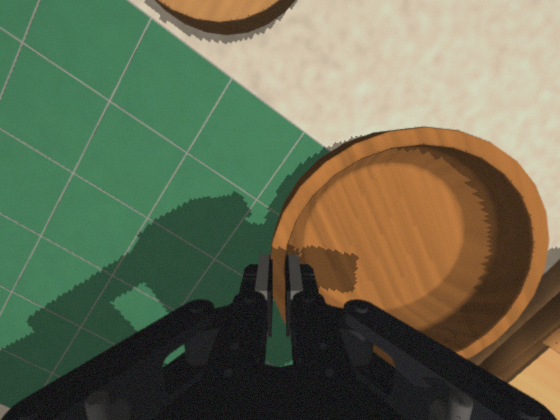

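drive_tool:
  gripper: [0,0,0,0,0]
  dp:
    - [0,0,-0.05]
    - [0,0,-0.1]
    - [0,0,-0.2]
    - [0,0,-0.3]
    - [0,0,-0.3]
  twist: [0,0,0,0,0]

```text
time_s: 47.85
eef_pos: [625.5, -157.5, 102.3]
ee_rot: [0.002, 0.953, 0.302, 0.002]
force: [1.1, -1.3, -1.9]
grip_width: 0.072
```

Run:
```python
from jars import *
st();snap("wrist","w35");c=snap("scene","s35"); cv2.imwrite("pics/s35c.png",cv2.resize(c["pixels"][130:340,100:380],None,fx=2.8,fy=2.8)[:,:,::-1])
```

```text
time_s 47.85
joints [-4.2800e-01  6.8640e-01  1.2633e+00  2.0000e-04  1.1865e+00  5.2880e-01]
eef_pos [ 625.5001 -157.4682  102.2518]
ee_rot [0.0018 0.9532 0.3022 0.0021]
force [ 1.1474 -1.2662 -1.9447]
grip_width 0.0718
toolx [0.817 0.576 0.003] y [ 0.576 -0.817  0.005] z [ 0.005 -0.002 -1.   ]
```

View pics/w35.png

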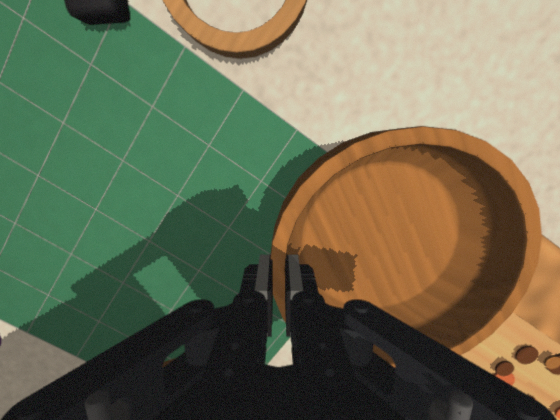

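View pics/s35c.png

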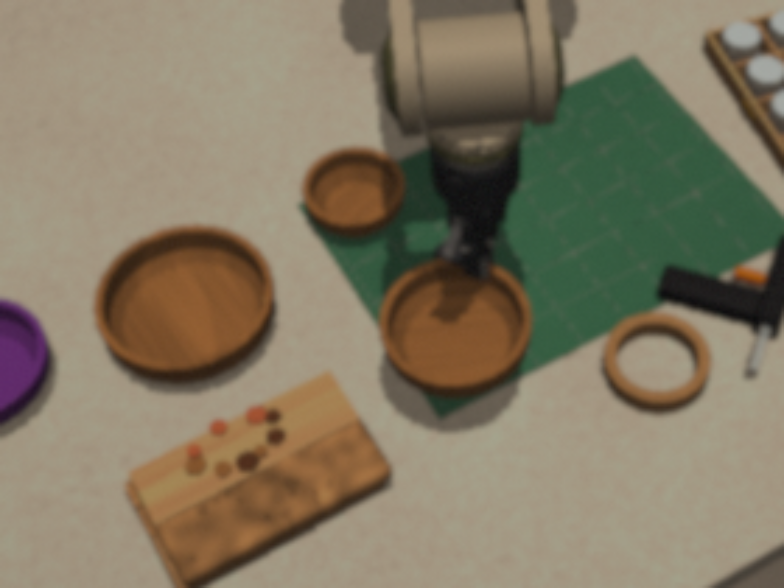

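Run:
```python
from bowl import *
w=load("w35"); s=ctrl.sense(); Rm=rot(s["ee_rot"])
pts=[(541,235),(425,126),(515,165),(273,245),(302,190),(498,325),(345,150)]
for z in (110,):
    c=fitrim(w,pts,(-.5,-.5),1,z,68); print((Rm.T@(np.r_[c,z]-s["eef_pos"])).round(1))
w=load("w34"); pts=[(547,235),(430,127),(520,162),(273,245),(302,193),(505,328),(345,152)]
c=fitrim(w,pts,(-.5,-.5),1,50,68);print((Rm.T@(np.r_[c,50]-w["T"][:3,3])).round(1), (c-[624.9,-157.6])@Rm[:2,:2])
t=load("t30")
# large bowl in top view: 
overlay(t,[(473.7,-390.6,54,84,(0,255,0)),(473.7,-390.6,54,76,(0,255,0))],"b36",(320,200,400,280),7)
```

```text
centre [ 664.2 -205. ] res [-1.3  1.   0.2 -2.5 -2.9 -4.8 -1. ] freeR [ 667.7 -203.7   64.7]
[  5.1  62.5 -11.3]
centre [ 664.3 -206. ] res [-1.3  0.6  0.9 -1.3 -2.6 -3.5 -0.9] freeR [ 666.9 -205.    65.6]
[-71.7  62.4 133.2] [ 4.31787988 62.28014908]
```

View pics/b36.png

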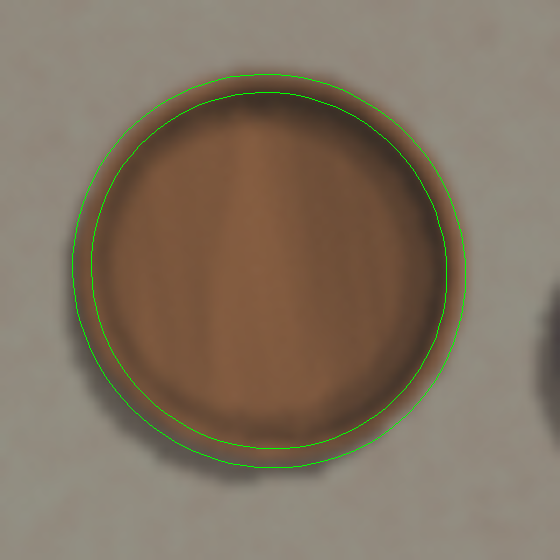

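drive_tool:
  gripper: [0,0,0,0,0,0,0,0,0]
  dp:
    - [0,0,-0.15]
    - [-0.05,0,-0.3]
    - [-0.18,0.03,-0.44]
    - [-0.34,0.07,-0.44]
    - [-0.5,0.11,-0.44]
    - [-0.66,0.15,-0.44]
    - [-0.82,0.18,-0.44]
    - [-1,0.21,-0.44]
    - [-1,0.21,-0.44]
  twist: [0,0,0,0,0,0,0,0,0]

```text
time_s: 48.85
eef_pos: [482.1, -308.9, 185.6]
ee_rot: [-0.001, 0.954, 0.3, -0.001]
force: [1.4, 1.1, -2.0]
grip_width: 0.073
```

drive_tool:
  gripper: [0,0,0,0,0,0,0,0]
  dp:
    - [-0.16,0.03,0]
    - [-0.32,0.07,0]
    - [-0.48,0.11,0]
    - [-0.64,0.15,0]
    - [-0.8,0.18,0]
    - [-0.98,0.21,0]
    - [-0.98,0.21,0]
    - [-0.98,0.21,0]
  twist: [0,0,0,0,0,0,0,0]

```text
time_s: 49.65
eef_pos: [348.7, -453.5, 185.8]
ee_rot: [-0.001, 0.953, 0.302, 0.0]
force: [1.0, -0.5, -2.4]
grip_width: 0.069
```

Run:
```python
from jars import *
st();snap("wrist","w37")
```

```text
time_s 49.65
joints [-1.1202e+00  4.5370e-01  1.4169e+00  3.0000e-04  1.2730e+00 -1.6220e-01]
eef_pos [ 348.6977 -453.4864  185.8402]
ee_rot [-0.001   0.9534  0.3016  0.    ]
force [ 0.9933 -0.4631 -2.3717]
grip_width 0.0689
toolx [0.818 0.575 0.001] y [ 0.575 -0.818 -0.002] z [-0.001  0.002 -1.   ]
```

View pics/w37.png

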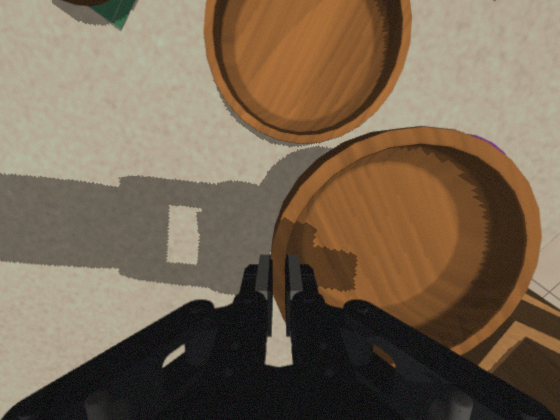

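Run:
```python
from bowl import *
w=load("w37"); 
c=fitrim(w,[(207,50),(410,40),(305,143.5),(235,115),(380,110),(215,80),(402,78),(265,136),(350,131)],(-.5,-.5),1,54,84)
overlay(w,[(*c,54,84,(0,255,0)),(*c,54,76,(0,255,0))],"b37",(180,0,440,170),3)
pts=[(540,235),(425,127),(515,165),(273,245),(302,190),(497,325),(345,150)]
s=ctrl.sense(); Rm=rot(s["ee_rot"]); m=fitrim(w,pts,(-.5,-.5),1,194,68); print((Rm.T@(np.r_[m,194]-s["eef_pos"])).round(1))
overlay(w,[(*m,194,68,(0,255,0)),(*m,194,60,(0,255,0))],"b38",(260,110,560,370),2.6)
```

```text
centre [ 475.6 -392.2] res [-1.6 -1.7 -0.5  1.4  0.4 -0.9  1.   0.8 -1.4] freeR [ 474.5 -393.    82.9]
centre [ 386.6 -500.5] res [-1.7  0.9  0.6 -3.3 -3.4 -5.8 -1. ] freeR [ 391.  -498.9   63.9]
[ 3.1 60.3 -8. ]
```

View pics/b37.png

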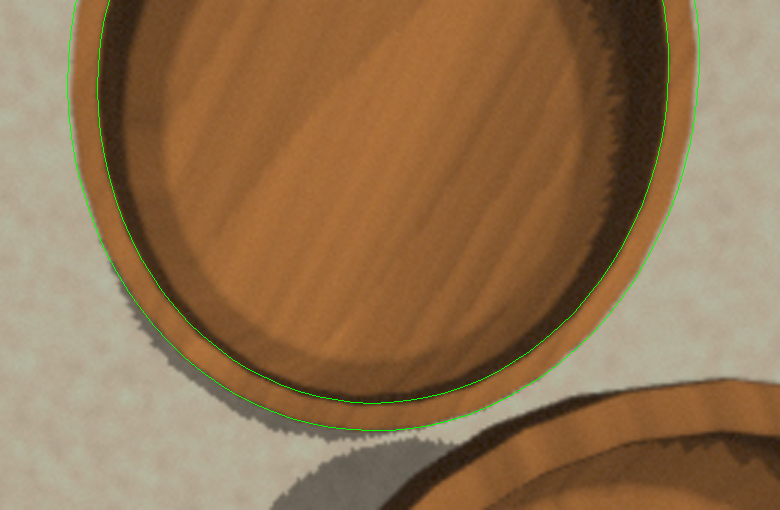

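View pics/b38.png

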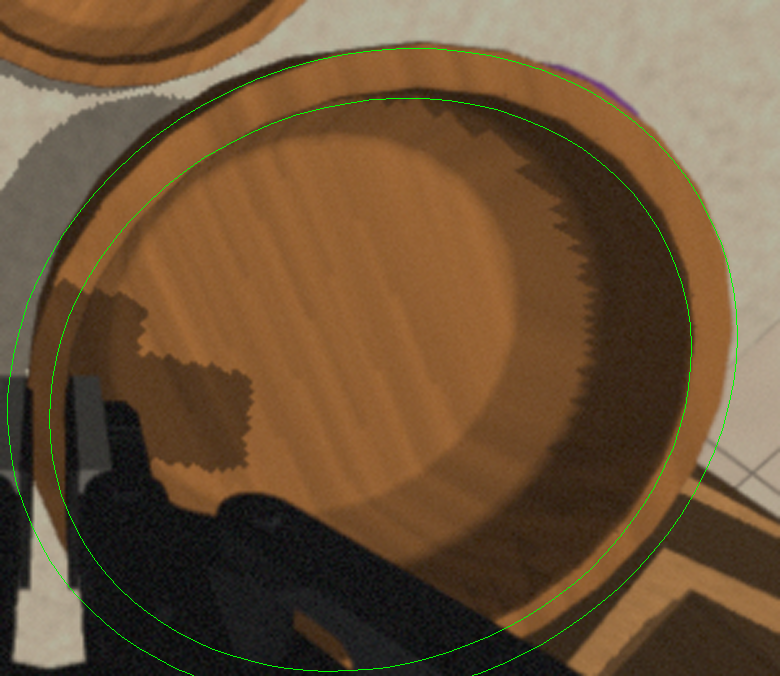

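```bash
cat >> bowl.py <<'E'
def rimpts(T,a,b,zc,al,be,R,n=180):
    # tool frame, z down-positive along tool; rim circle tilted al about x, be about y
    t=np.linspace(0,2*np.pi,n); x=R*np.cos(t); y=R*np.sin(t)
    p=np.c_[a+x,b+y,zc+np.tan(al)*y+np.tan(be)*x]
    return p@T[:3,:3].T+T[:3,3]
def fittilt(c,pts,Rr,inner=None,x0=(4,62,-9,0.03,0)):
    s=ctrl.sense(); T=np.eye(4); T[:3,:3]=rot(s["ee_rot"]); T[:3,3]=s["eef_pos"]
    def g(p):
        o=[]
        for P,R in ((pts,Rr),(inner,Rr-8)):
            if P is None: continue
            q=proj(c,rimpts(T,*p,R)); P=np.array(P,float)
            nxt=np.roll(q,-1,0); d=nxt-q
            for u in P:
                tt=np.clip(((u-q)*d).sum(1)/(d*d).sum(1),0,1); f=q+tt[:,None]*d-u
                o.append(np.sqrt((f**2).sum(1)).min())
        o.append((p[2]-x0[2])/3); o.append(p[4]/.03); return np.array(o)
    r=least_squares(g,x0); print("tool a,b,zc,tiltx,tilty",r.x.round(3),"res",r.fun.round(1)); return r.x,T
E
python3 - <<'E'
from bowl import *
w=load("w37")
F=lambda L:[(260+u/2.6-.2,110+v/2.6-.2) for u,v in L]
out=F([(732,330),(420,43),(640,125),(30,350),(105,180),(620,565),(230,85),(705,440)])
inn=F([(692,350),(420,90),(610,160),(560,620),(160,225),(240,150)])
p,T=fittilt(w,out,68,inn)
f=2.6;B=cv2.resize(w["pixels"][110:370,260:560],None,fx=f,fy=f)
for R in(68,60):
    q=proj(w,rimpts(T,*p,R)); cv2.polylines(B,[((q-[260,110]+.5)*f).astype(np.int32)],True,(0,255,0),1)
cv2.imwrite("pics/b39.png",B[:,:,::-1])
E
```

```text
bowl.py:31: RuntimeWarning: invalid value encountered in divide
  tt=np.clip(((u-q)*d).sum(1)/(d*d).sum(1),0,1); f=q+tt[:,None]*d-u
Traceback (most recent call last):
  File "bowl.py", line 34, in fittilt
    r=least_squares(g,x0); print("tool a,b,zc,tiltx,tilty",r.x.round(3),"res",r.fun.round(1)); return r.x,T
ValueError: Residuals are not finite in the initial point.
```

```bash
sed -i 's/t=np.linspace(0,2\*np.pi,n); x=R/t=np.linspace(0,2*np.pi,n,endpoint=False); x=R/' bowl.py
cat > t39.py <<'E'
from bowl import *
w=load("w37")
F=lambda L:[(260+u/2.6-.2,110+v/2.6-.2) for u,v in L]
out=F([(732,330),(420,43),(640,125),(30,350),(105,180),(620,565),(230,85),(705,440)])
inn=F([(692,350),(420,90),(610,160),(560,620),(160,225),(240,150)])
p,T=fittilt(w,out,68,inn)
f=2.6;B=cv2.resize(w["pixels"][110:370,260:560],None,fx=f,fy=f)
for R in(68,60):
    q=proj(w,rimpts(T,*p,R)); cv2.polylines(B,[((q-[260,110]+.5)*f).astype(np.int32)],True,(0,255,0),1)
cv2.imwrite("pics/b39.png",B[:,:,::-1])
E
python3 t39.py
```

```text
tool a,b,zc,tiltx,tilty [ 4.4290e+00  6.1644e+01 -1.3902e+01  1.3800e-01  4.8000e-02] res [ 2.1  1.1  2.1  2.   5.1  5.6  3.5  0.7  2.   0.4  0.5  4.5  3.9  1.3
 -1.6  1.6]
```

View pics/b39.png

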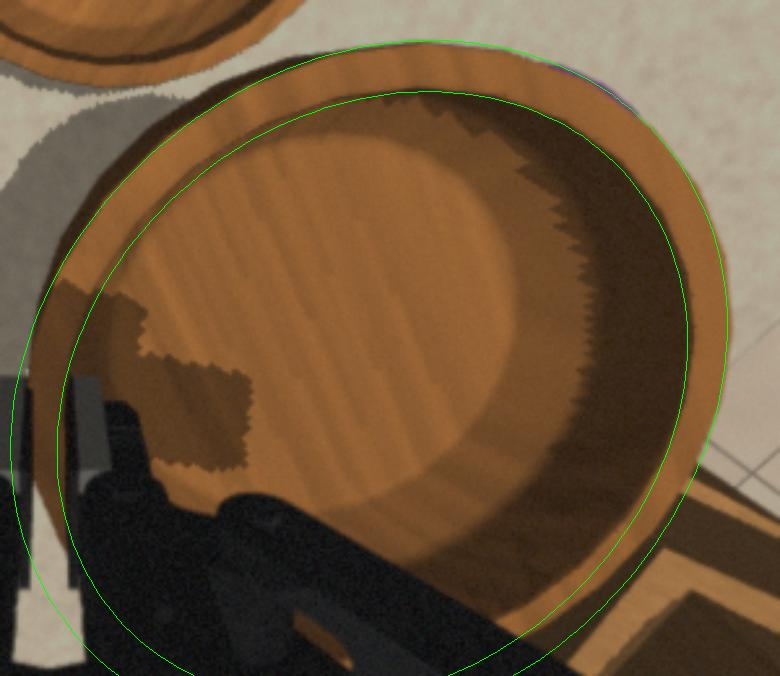

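```bash
cat > t40.py <<'E'
from bowl import *
def run(fn,eef,q,out,inn,zc0,R0=68,free=True):
    w=load(fn); T=np.eye(4); T[:3,:3]=rot(q); T[:3,3]=eef
    def g(p):
        o=[]
        for P,R in((out,p[5]),(inn,p[6])):
            qq=proj(w,rimpts(T,*p[:5],R,400))
            o+= [np.hypot(*(qq-u).T).min() for u in P]
        return np.array(o+[(p[2]-zc0)/1.5+p[3]*0,p[3]/.05,p[4]/.05,(p[5]-R0+1)/1,(p[6]-R0+8)/1])
    r=least_squares(g,[6,62,zc0,.02,0,R0-1,R0-8],diff_step=1e-4); print(fn,r.x.round(3),r.fun.round(1)); return r.x,T,w
if __name__=="__main__":
    F=lambda L:[(260+u/2.6-.2,110+v/2.6-.2) for u,v in L]
    out=F([(732,330),(420,43),(640,125),(30,350),(105,180),(580,600),(620,565),(230,85),(705,440)])
    inn=F([(692,350),(420,90),(610,160),(660,470),(500,620)][:4])
    s=ctrl.sense()
    p,T,w=run("w37",s["eef_pos"],s["ee_rot"],out,inn,-9.5)
    f=2.6;B=cv2.resize(w["pixels"][110:370,260:560],None,fx=f,fy=f)
    for R in p[5:]:
        q=proj(w,rimpts(T,*p[:5],R)); cv2.polylines(B,[((q-[260,110]+.5)*f).astype(np.int32)],True,(0,255,0),1)
    cv2.imwrite("pics/b39.png",B[:,:,::-1])
E
python3 t40.py
```

```text
w37 [ 6.1280e+00  6.1327e+01 -6.9660e+00 -1.1000e-02  1.3000e-02  6.5809e+01
  5.8775e+01] [ 0.9  0.2  0.9  1.   1.6  0.8  1.   0.9  1.2  0.8  1.7  0.8  1.5  1.7
 -0.2  0.3 -1.2 -1.2]
```

View pics/b39.png

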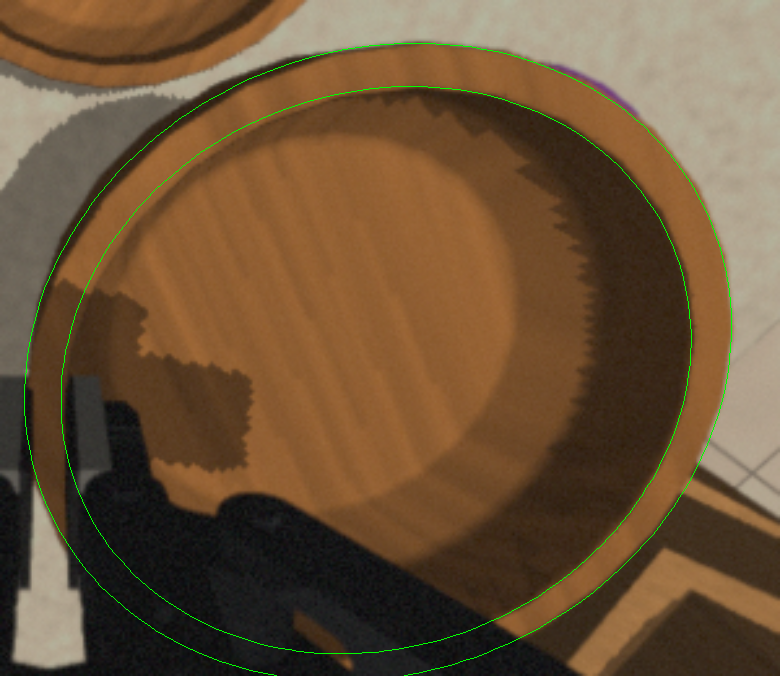

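drive_tool:
  gripper: [0,0,0,0,0,0,0,0,0]
  dp:
    - [0.16,-0.05,0]
    - [0.32,-0.1,0]
    - [0.48,-0.15,0]
    - [0.66,-0.196,0]
    - [0.66,-0.196,0]
    - [0.66,-0.196,0.15]
    - [0.66,-0.196,0.3]
    - [0.66,-0.196,0.43]
    - [0.66,-0.196,0.43]
  twist: [0,0,0,0,0,0,0,0,0]

```text
time_s: 50.6
eef_pos: [433.2, -343.6, 97.6]
ee_rot: [-0.003, 0.953, 0.303, -0.001]
force: [-0.4, 0.8, -1.1]
grip_width: 0.074
```

Run:
```python
from jars import *
st();snap("wrist","w41");c=snap("scene","s41"); cv2.imwrite("pics/s41c.png",cv2.resize(c["pixels"][170:320,80:280],None,fx=4,fy=4)[:,:,::-1])
go(434.2,-345.5,75)
```

```text
time_s 50.6
joints [-8.8250e-01  5.1490e-01  1.5729e+00  1.0000e-04  1.0610e+00  7.3400e-02]
eef_pos [ 433.2263 -343.6365   97.6452]
ee_rot [-0.0033  0.9531  0.3026 -0.0013]
force [-0.3932  0.8069 -1.1267]
grip_width 0.0735
toolx [ 0.817  0.577 -0.   ] y [ 0.577 -0.817 -0.007] z [-0.004  0.006 -1.   ]
go (434.2, -345.5, 75) dp [-0.001 -0.002  0.133] rows>= 1 yaw 35.2 tw None
```

View pics/w41.png

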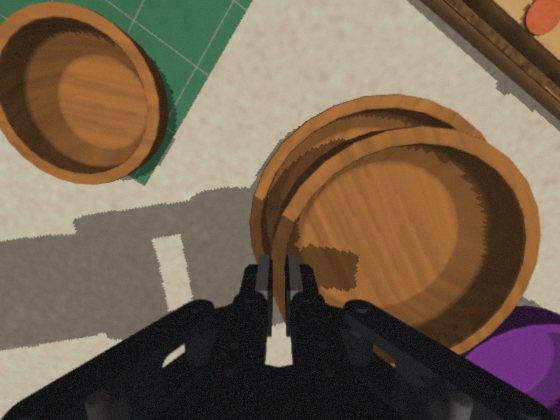

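View pics/s41c.png

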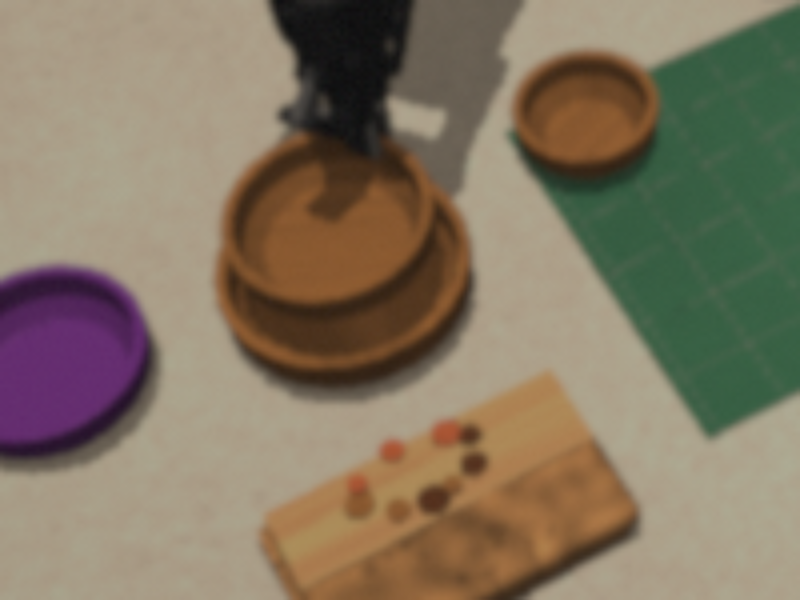

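drive_tool:
  gripper: [0,0,0,0,0]
  dp:
    - [0,0,0.05]
    - [0,0,0.1]
    - [0,0,0.13]
    - [0,0,0.13]
    - [0,0,0.13]
  twist: [0,0,0,0,0]

```text
time_s: 51.2
eef_pos: [434.3, -345.8, 75.0]
ee_rot: [0.0, 0.953, 0.302, 0.0]
force: [-0.6, -0.5, -3.0]
grip_width: 0.07
```

Run:
```python
from bowl import *
s=st();w=snap("wrist","w42"); G=(0,255,0)
T=np.eye(4); T[:3,:3]=rot(s["ee_rot"]); T[:3,3]=s["eef_pos"]
m=(T@[7,62,-9,1])[:3]; print(m)
overlay(w,[(475.6,-392.2,54,84,G),(*m,66,(255,255,0))] if 0 else [(475.6,-392.2,54,83,G),(m[0],m[1],m[2],66.5,(255,255,0))],"b42",(240,80,560,380),2.4)
```

```text
time_s 51.2
joints [-0.8836  0.5465  1.59    0.      1.005   0.0735]
eef_pos [ 434.2503 -345.795    74.9755]
ee_rot [0.     0.9533 0.3021 0.    ]
force [-0.6177 -0.4685 -2.9815]
grip_width 0.0702
toolx [0.817 0.576 0.   ] y [ 0.576 -0.817  0.   ] z [ 0. -0. -1.]
[ 475.68028045 -392.44756711   83.98070603]
```

View pics/b42.png

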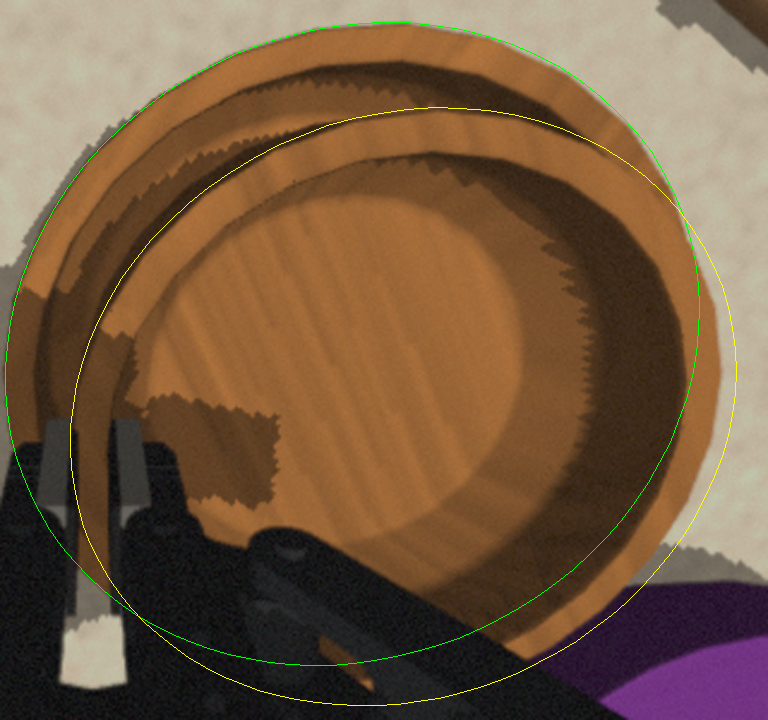

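drive_tool:
  gripper: [0,0,0,0,0]
  dp:
    - [0,0,0.03]
    - [0,0,0.055]
    - [0,0,0.075]
    - [0,0,0.075]
    - [0,0,0.075]
  twist: [0,0,0,0,0]

```text
time_s: 51.75
eef_pos: [434.2, -345.8, 59.9]
ee_rot: [0.0, 0.953, 0.302, 0.0]
force: [0.1, -0.3, -2.1]
grip_width: 0.072
```

Run:
```python
from bowl import *
s=st();w=snap("wrist","w43")
```

```text
time_s 51.75
joints [-0.8836  0.5682  1.6005 -0.      0.9727  0.0735]
eef_pos [ 434.2415 -345.8019   59.909 ]
ee_rot [1.000e-04 9.533e-01 3.021e-01 0.000e+00]
force [ 0.1445 -0.3237 -2.1259]
grip_width 0.0722
toolx [0.817 0.576 0.   ] y [ 0.576 -0.817  0.   ] z [ 0. -0. -1.]
```

View pics/w43.png

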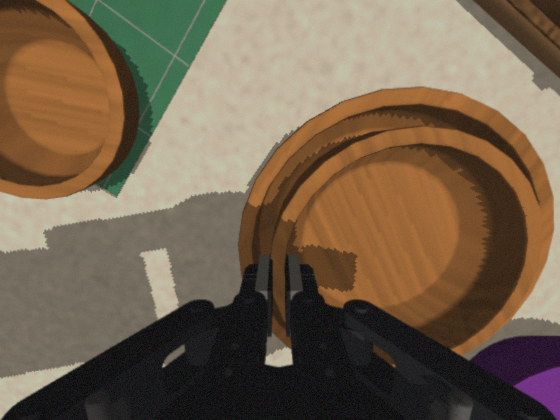

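drive_tool:
  gripper: [0.3,0.3,0.3,0.3,0.3,0.3,0.3,0.3,0.3]
  dp:
    - [0,0,0]
    - [0,0,0]
    - [0,0,0]
    - [0,0,-0.05]
    - [0,0,-0.2]
    - [0,0,-0.4]
    - [0,0,-0.6]
    - [0,0,-0.7]
    - [0,0,-0.7]
  twist: [0,0,0,0,0,0,0,0,0]

```text
time_s: 52.7
eef_pos: [435.0, -346.6, 203.8]
ee_rot: [0.003, 0.953, 0.302, 0.001]
force: [0.1, 0.1, -0.3]
grip_width: 0.304
```

Run:
```python
from bowl import *
s=st();w=snap("wrist","w44");c=snap("scene","s44"); cv2.imwrite("pics/s44c.png",cv2.resize(c["pixels"][170:320,80:280],None,fx=4,fy=4)[:,:,::-1])
```

```text
time_s 52.7
joints [-0.8834  0.3993  1.4494 -0.      1.2861  0.0734]
eef_pos [ 435.0063 -346.6051  203.8029]
ee_rot [0.0032 0.9532 0.3022 0.0013]
force [ 0.1475  0.0793 -0.2541]
grip_width 0.304
toolx [0.817 0.576 0.   ] y [ 0.576 -0.817  0.007] z [ 0.004 -0.005 -1.   ]
```

View pics/w44.png

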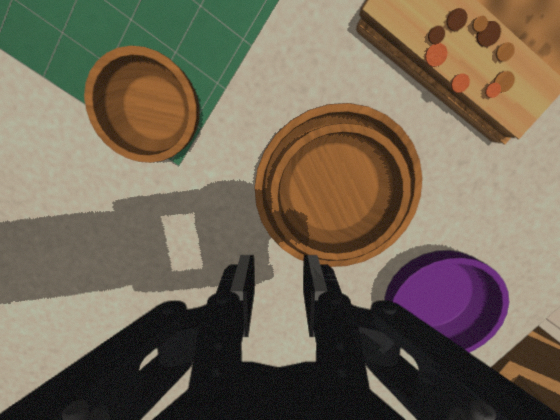

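View pics/s44c.png

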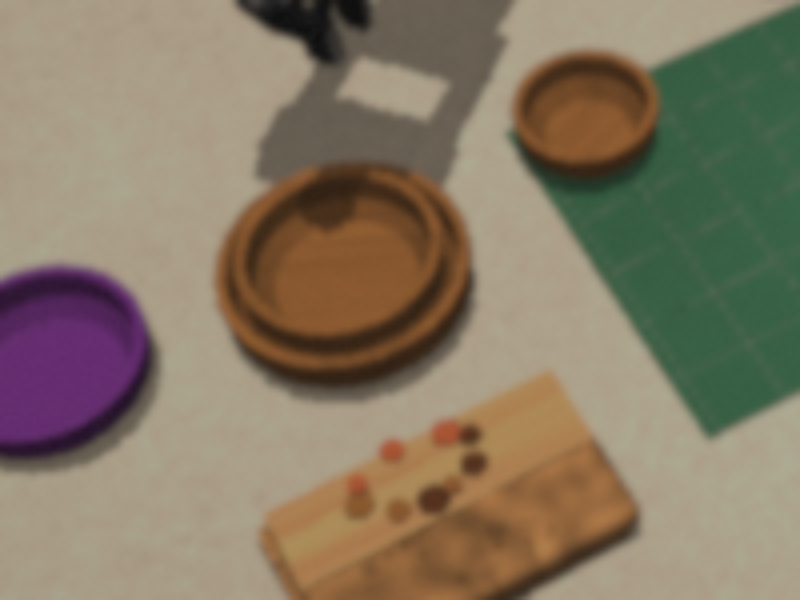

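Run:
```python
from bowl import *
w=load("w44"); G=(0,255,0)
L=fitrim(w,[(255,185),(421,180),(338,103),(290,118),(400,130),(340,266),(262,150)],(-.5,-.5),1,54,84)
M=fitrim(w,[(271,187),(411,187),(337,125),(295,138),(388,145),(283,222)],(-.5,-.5),1,66,67)
S=fitrim(w,[(86,98),(198,110),(135,45),(155,162),(105,62),(180,72),(105,138)],(-.5,-.5),1,46,52)
overlay(w,[(*L,54,84,G),(*M,66,67,G),(*S,46,52,G),(*S,46,44,G)],"b44",(70,30,440,280),2.1)
```

```text
centre [ 474.1 -390. ] res [-2.7 -0.5 -0.6  0.6 -2.2 -1.9  0.2] freeR [ 474.7 -389.4   82.7]
centre [ 474.4 -392.1] res [ 0.4 -0.1 -1.4  3.1 -4.6 -5.8] freeR [ 476.  -389.7   64.4]
centre [ 432.4 -194.4] res [ 0.5 -1.4  0.8 -2.1 -3.3 -3.5 -3.3] freeR [ 432.7 -193.8   50.1]
```

View pics/b44.png

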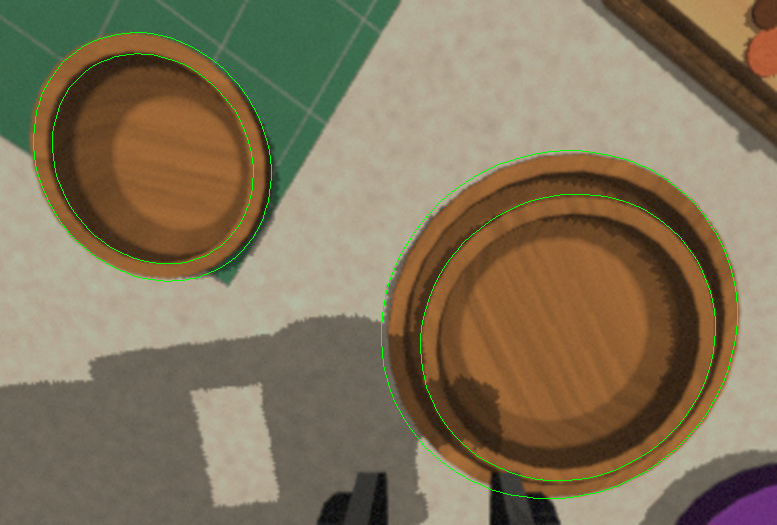

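drive_tool:
  gripper: [0.5,0.5,0.5,0.5,0.5,0.5,0.5,0.5]
  dp:
    - [0.1,-0.2,0]
    - [0.2,-0.4,0]
    - [0.3,-0.6,0.1]
    - [0.4,-0.8,0.2]
    - [0.43,-0.87,0.35]
    - [0.43,-0.87,0.5]
    - [0.43,-0.87,0.55]
    - [0.43,-0.87,0.55]
  twist: [0,0,0,0,0,0,0,0]

```text
time_s: 53.6
eef_pos: [403.6, -153.6, 88.7]
ee_rot: [-0.001, 0.953, 0.302, -0.001]
force: [0.8, -0.2, 0.3]
grip_width: 0.495
```

Run:
```python
from bowl import *
from jars import go
st();w=snap("wrist","w45"); G=(0,255,0)
overlay(w,[(432.5,-194,46,51,G),(432.5,-194,46,43,G)],"b45",(250,100,480,330),2.6)
go(404.9,-154.8,33)
```

```text
time_s 53.6
joints [-0.6364  0.2981  1.9408  0.      0.9064  0.3209]
eef_pos [ 403.5607 -153.6138   88.6964]
ee_rot [-0.0015  0.9533  0.3019 -0.0011]
force [ 0.8162 -0.2423  0.3203]
grip_width 0.4954
toolx [ 0.818  0.576 -0.001] y [ 0.576 -0.818 -0.003] z [-0.003  0.002 -1.   ]
go (404.9, -154.8, 33) dp [0.001 0.005 0.284] rows>= 2 yaw 35.1 tw None
```

View pics/b45.png

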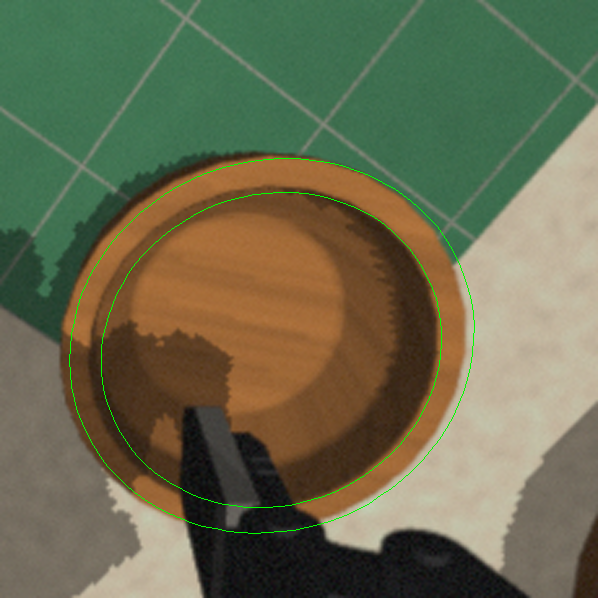

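drive_tool:
  gripper: [0.5,0.5,0.5,0.5,0,0,0,0,0,0,0,0]
  dp:
    - [0.004,-0.007,0.1]
    - [0.004,-0.007,0.2]
    - [0.004,-0.007,0.285]
    - [0.004,-0.007,0.285]
    - [0.004,-0.007,0.285]
    - [0.004,-0.007,0.285]
    - [0.004,-0.007,0.285]
    - [0.004,-0.007,0.285]
    - [0.004,-0.007,0.285]
    - [0.004,-0.007,0.285]
    - [0.004,-0.007,0.285]
    - [0.004,-0.007,0.285]
  twist: [0,0,0,0,0,0,0,0,0,0,0,0]

```text
time_s: 54.85
eef_pos: [404.9, -153.2, 34.3]
ee_rot: [0.001, 0.953, 0.302, 0.001]
force: [-1.4, -0.9, 7.0]
grip_width: 0.089
```

drive_tool:
  gripper: [0,0,0,0,0,0,0,0]
  dp:
    - [0,0,-0.05]
    - [0,0,-0.15]
    - [0,0,-0.3]
    - [0,0,-0.5]
    - [0,0,-0.7]
    - [0,0,-0.75]
    - [0,0,-0.75]
    - [0,0,-0.75]
  twist: [0,0,0,0,0,0,0,0]

```text
time_s: 55.65
eef_pos: [403.6, -151.9, 182.0]
ee_rot: [-0.001, 0.953, 0.302, -0.001]
force: [0.5, -0.8, -1.8]
grip_width: 0.082
```

Run:
```python
from bowl import *
st();w=snap("wrist","w46")
cv2.imwrite("pics/w46c.png",cv2.resize(w["pixels"][110:340,250:520],None,fx=2.6,fy=2.6,interpolation=cv2.INTER_CUBIC)[:,:,::-1])
```

```text
time_s 55.65
joints [-6.3310e-01  1.5680e-01  1.8335e+00  1.0000e-04  1.1531e+00  3.2390e-01]
eef_pos [ 403.5696 -151.9036  181.9747]
ee_rot [-8.000e-04  9.533e-01  3.021e-01 -5.000e-04]
force [ 0.5179 -0.8095 -1.7903]
grip_width 0.0824
toolx [ 0.817  0.576 -0.001] y [ 0.576 -0.817 -0.002] z [-0.001  0.001 -1.   ]
```

View pics/w46c.png

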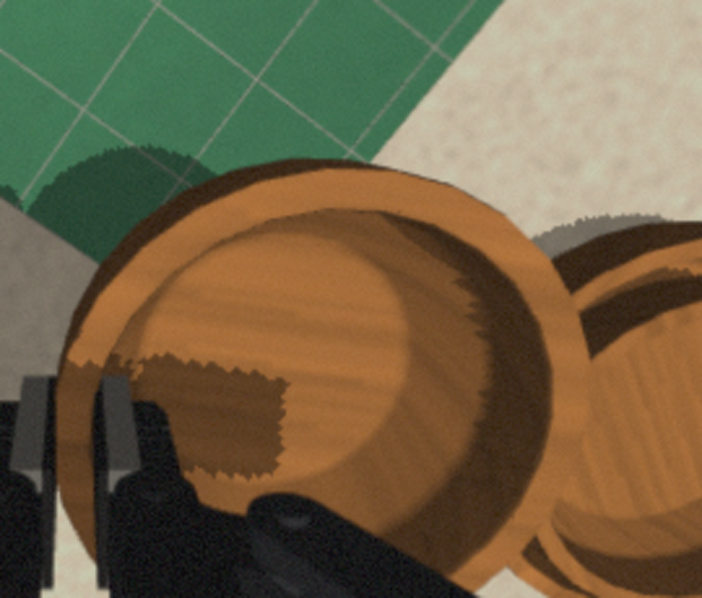

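Run:
```python
from t40 import *
F=lambda L:[(250+u/2.6-.2,110+v/2.6-.2) for u,v in L]
out=F([(590,380),(370,167),(500,215),(68,355),(110,275),(250,185),(565,480),(460,585),(555,280)])
inn=F([(552,390),(370,210),(480,260),(530,320)])
s=ctrl.sense()
p,T,w=run("w46",s["eef_pos"],s["ee_rot"],out,inn,-11.7,52)
f=2.6;B=cv2.resize(w["pixels"][110:340,250:520],None,fx=f,fy=f)
for R in p[5:]:
    q=proj(w,rimpts(T,*p[:5],R)); cv2.polylines(B,[((q-[250,110]+.5)*f).astype(np.int32)],True,(0,255,0),1)
cv2.imwrite("pics/b46.png",B[:,:,::-1])
Rm=rot(s["ee_rot"]); M=np.array([475.3,-391.2]); t=M-Rm[:2,:2]@p[:2]; print("TCP target",t)
from jars import go
go(*t,180)
```

```text
w46 [ 2.5680e+00  4.5946e+01 -9.6850e+00 -3.1000e-02 -3.2000e-02  4.9675e+01
  4.2787e+01] [ 0.9  1.7  0.9  1.4  0.2  0.8  0.6  1.4  1.2  1.4  0.5  1.3  1.   1.3
 -0.6 -0.6 -1.3 -1.2]
TCP target [ 446.73944133 -355.11740042]
go (np.float64(446.7394413345795), np.float64(-355.11740041630713), 180) dp [-0.408  0.955  0.006] rows>= 5 yaw 35.2 tw None
```

View pics/b46.png

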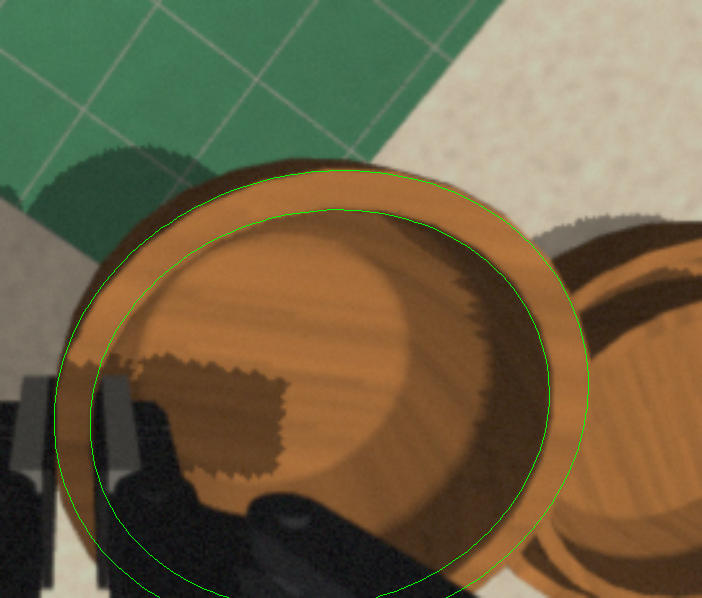

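drive_tool:
  gripper: [0,0,0,0,0,0,0,0,0,0,0]
  dp:
    - [-0.07,0.16,0]
    - [-0.14,0.32,0]
    - [-0.2,0.48,0]
    - [-0.27,0.64,0]
    - [-0.34,0.8,0]
    - [-0.408,0.955,0]
    - [-0.408,0.955,0]
    - [-0.408,0.955,0.15]
    - [-0.408,0.955,0.3]
    - [-0.408,0.955,0.37]
    - [-0.408,0.955,0.37]
  twist: [0,0,0,0,0,0,0,0,0,0,0]

```text
time_s: 56.8
eef_pos: [446.3, -353.6, 105.6]
ee_rot: [-0.003, 0.953, 0.302, -0.001]
force: [0.6, 0.4, -1.4]
grip_width: 0.084
```

Run:
```python
from bowl import *
s=st();w=snap("wrist","w47"); G=(0,255,0)
T=np.eye(4); T[:3,:3]=rot(s["ee_rot"]); T[:3,3]=s["eef_pos"]
m=(T@[3,46.5,-11,1])[:3]; print(m)
overlay(w,[(475.3,-391.2,66,66.5,G),(475.3,-391.2,66,60,G),(m[0],m[1],m[2],50.5,(255,255,0))],"b47",(230,70,560,370),2.4)
```

```text
time_s 56.8
joints [-8.7590e-01  5.3630e-01  1.5131e+00  1.0000e-04  1.0991e+00  8.0900e-02]
eef_pos [ 446.2515 -353.6325  105.5991]
ee_rot [-0.0032  0.9532  0.3022 -0.0013]
force [ 0.5753  0.4359 -1.4245]
grip_width 0.084
toolx [ 0.817  0.576 -0.   ] y [ 0.576 -0.817 -0.007] z [-0.004  0.005 -1.   ]
[ 475.54131878 -389.96948229  116.27522576]
```

View pics/b47.png

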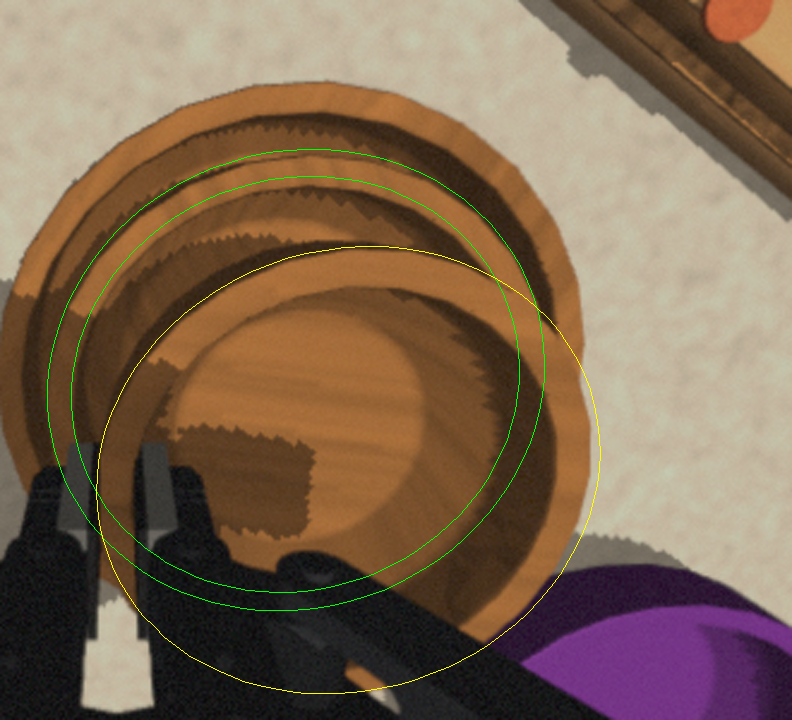

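drive_tool:
  gripper: [0,0,0,0,0]
  dp:
    - [0,0.005,0.05]
    - [0,0.005,0.1]
    - [0,0.005,0.13]
    - [0,0.005,0.13]
    - [0,0.005,0.13]
  twist: [0,0,0,0,0]

```text
time_s: 57.35
eef_pos: [448.1, -356.4, 83.0]
ee_rot: [0.0, 0.953, 0.302, 0.0]
force: [0.2, -0.1, -1.2]
grip_width: 0.081
```

drive_tool:
  gripper: [0,0,0,0]
  dp:
    - [0,0,0.025]
    - [0,0,0.045]
    - [0,0,0.06]
    - [0,0,0.06]
  twist: [0,0,0,0]

```text
time_s: 57.75
eef_pos: [447.8, -356.1, 70.4]
ee_rot: [-0.0, 0.953, 0.302, -0.0]
force: [-1.3, 0.1, -1.1]
grip_width: 0.08
```

Run:
```python
from bowl import *
s=st();w=snap("wrist","w48")
```

```text
time_s 57.75
joints [-0.8765  0.585   1.5375 -0.      1.0201  0.0806]
eef_pos [ 447.8281 -356.098    70.3681]
ee_rot [-4.000e-04  9.533e-01  3.021e-01 -2.000e-04]
force [-1.3002  0.0982 -1.0674]
grip_width 0.0803
toolx [ 0.817  0.576 -0.   ] y [ 0.576 -0.817 -0.001] z [-0.001  0.001 -1.   ]
```

View pics/w48.png

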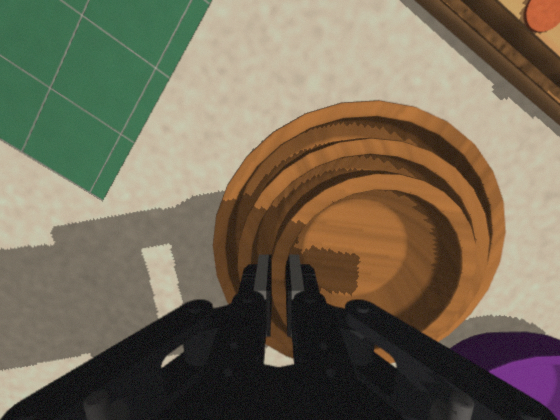

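drive_tool:
  gripper: [0,0,0.3,0.3,0.3,0.3,0.3,0.3,0.3,0.3,0.3]
  dp:
    - [0,-0.005,0.007]
    - [0,-0.005,0.007]
    - [0,-0.005,0.007]
    - [0,-0.005,0.007]
    - [0,-0.005,0.007]
    - [0,0,-0.05]
    - [0,0,-0.2]
    - [0,0,-0.4]
    - [0,0,-0.6]
    - [0,0,-0.7]
    - [0,0,-0.7]
  twist: [0,0,0,0,0,0,0,0,0,0,0]

```text
time_s: 58.9
eef_pos: [448.8, -357.2, 215.0]
ee_rot: [0.003, 0.953, 0.302, 0.001]
force: [0.2, -0.1, -0.0]
grip_width: 0.304
```

Run:
```python
from bowl import *
s=st();w=snap("wrist","w49");c=snap("scene","s49"); cv2.imwrite("pics/s49c.png",cv2.resize(c["pixels"][190:290,100:230],None,fx=6,fy=6)[:,:,::-1])
w=load("w49");cv2.imwrite("pics/w49c.png",cv2.resize(w["pixels"][80:300,220:450],None,fx=2.7,fy=2.7)[:,:,::-1])
```

```text
time_s 58.9
joints [-0.8764  0.4284  1.3767  0.      1.3295  0.0806]
eef_pos [ 448.8275 -357.2065  215.0363]
ee_rot [0.0032 0.9533 0.3021 0.0013]
force [ 0.2192 -0.0725 -0.0008]
grip_width 0.3035
toolx [0.817 0.576 0.001] y [ 0.576 -0.817  0.007] z [ 0.005 -0.005 -1.   ]
```

View pics/w49c.png

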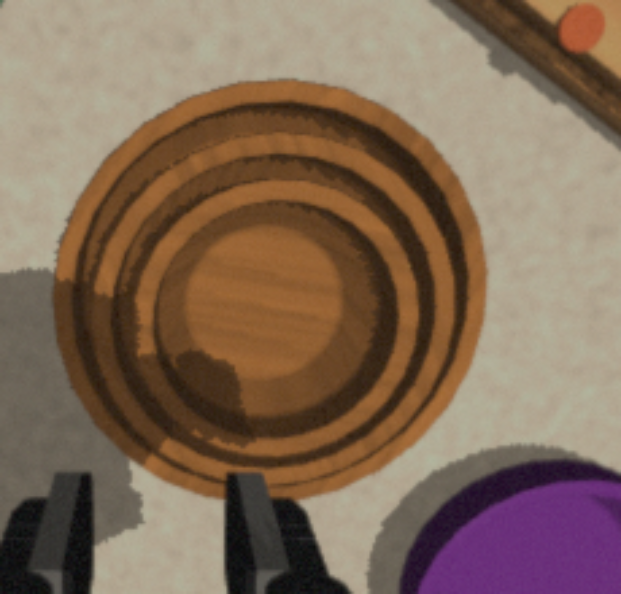

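View pics/s49c.png

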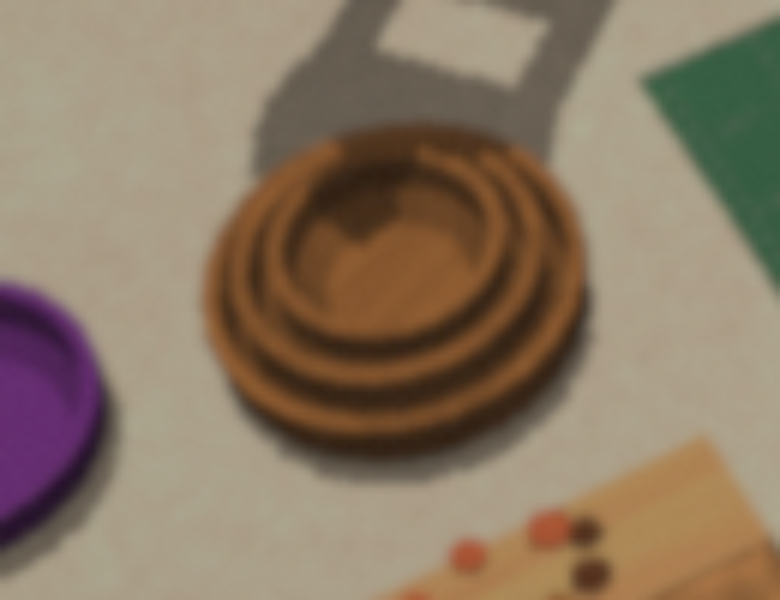

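Run:
```python
from jars import *
from fit4 import C,pt
c=snap("scene","s50"); x0,y0,f=340,90,5
B=cv2.resize(c["pixels"][90:210,340:460],None,fx=f,fy=f,interpolation=cv2.INTER_CUBIC)
for th,col in((106,(255,0,0)),(110,(0,255,0)),(114,(0,0,255))):
    q=proj(c,np.array([pt([*C[:3],np.radians(th)],"lid",118,y,0) for y in(-115,115)])); q=((q-[x0,y0]+.5)*f).astype(int)
    cv2.line(B,tuple(map(int,q[0])),tuple(map(int,q[1])),col,1)
cv2.imwrite("pics/s50c.png",B[:,:,::-1])
t=snap("top","t50"); findcaps(t,43)
```

```text
cap [127 185  11  12] xy 635.8 294.6 d 33.4 35.6
cap [124 203  11  12] xy 580.1 303.0 d 34.0 36.5
cap [140 206  12  12] xy 569.4 251.1 d 35.3 35.6
cap [120 220  12  13] xy 525.4 312.9 d 34.6 36.3
cap [137 223  12  13] xy 516.2 259.8 d 34.7 35.8
cap [116 238  12  13] xy 470.7 323.7 d 34.9 37.0
cap [134 241  12  13] xy 459.6 268.6 d 34.2 36.2
```

View pics/s50c.png

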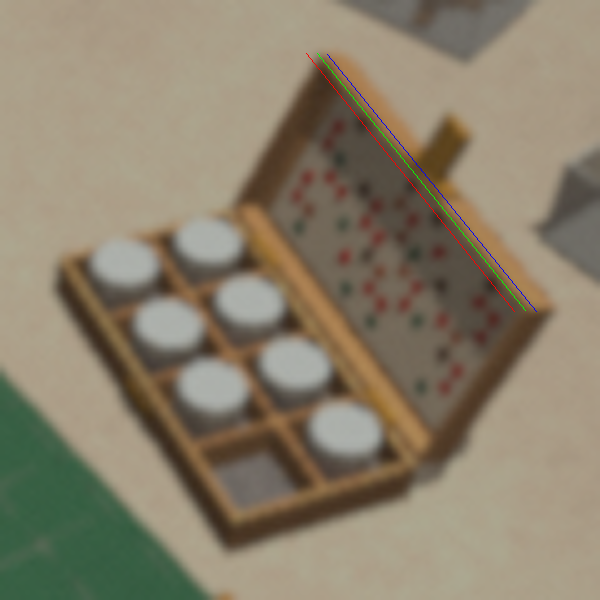

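View pics/t50.png

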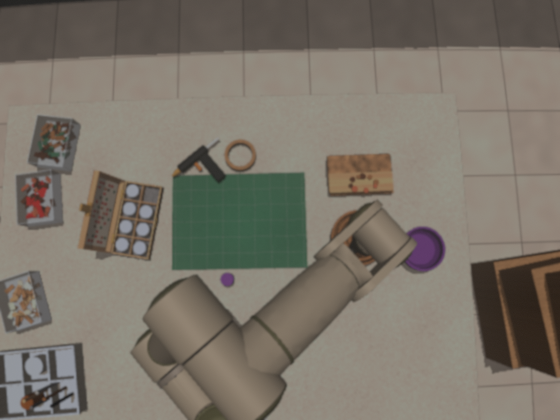

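Run:
```python
from rig import job
print(job.finish_job())
```

```text
the job is handed in; nothing more can be done
None
```

I finished the beading station and handed the job in at about 59 s of the 200 s allowed. The hand-in gave no verdict.

- **Lid:** It came to rest at about 106.5° after the first swing, so I gripped the tab again and nudged it. The wrist picture then showed 110°; in the last scene picture the rim lies nearer the 110–114° lines.
- **Jars:** All six table jars went into the case, one to a pocket. The last top picture shows seven caps in seven separate pockets, counting the one already there, all apparently upright; pocket (-28, -84) is empty. One jar had been knocked from about (443, -51) to (467, -13), and I took it from its new place.
- **Bowls:** The medium bowl stands in the large one and the small bowl in the medium one. By eye, the last wrist and scene pictures show them level and roughly concentric. Each was let go a few millimetres above the floor it stands on.
- **Left alone:** The glue gun, tape roll, clutch bags, purple jar and purple bowl were not touched and look unmoved in the last top picture.

The top and wrist cameras disagreed by up to about 5 mm on bowl positions. I used the wrist camera for the final approaches.

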